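# Wedge a sprung plate down under the fit-up dog

### The arm

A 7-joint arm with a two-finger parallel gripper is mounted at the origin on the work surface. World frame = base frame: x ahead of the robot, y to its left, z up, the work surface at z = 0. Lengths are in mm, angles in rad, forces in N, time in s.
With the tool pointing down it reaches from about 425 to 950 mm from the base axis. Payload 16.7 kg.
Tool frame: the origin (TCP) lies at the very end of the fingers, on their centre line; the grasp point (between the pads) lies 19 mm behind it; z points along the fingers, y is the direction in which the jaws open and shut (so a half turn about z gives the same grasp; the last joint's range is limited). The gripper opens to 94 mm and grips with 3 to 60 N. Pads are 16 mm wide; open, the fingers measure 119 mm over their backs; the gripper's body (75 mm by 177 mm) begins 78 mm behind the grasp point.
Start: joints at [-1.44, 0.426, 0.074, 1.606, -0.034, 1.111, -0.067], TCP at [187.064, 648.523, 205.467] pointing down, gripper open.
Joint ranges: [-2.85, 2.85], [-0.5, 2.14], [-1.23, 1.37], [0.21, 2.46], [-1.02, 4.16], [0.16, 2.05], [-2.73, 2.73]. Speed limits (rad/s): [1.89, 1.89, 2.39, 2.39, 3.01, 3.01, 3.01].

### API

Orientations are given as [roll, pitch, yaw] about the fixed x, y, z axes, in that order (R = Rz(yaw) Ry(pitch) Rx(roll)).
In Python, from station import manip gives the robot as it stands.
- The arm moves only by the tool drive_tool, never from a script. Its argument "motion" is a list that holds one entry, the list of rows, each a list of 7 numbers: the turn, a rotation vector about the tool's x, y, z in rad, then the shift along the tool's x, y, z in mm, then the finger opening in mm, from 0 to 94. A call has 1 to 8 rows; each row is the pose to reach, as a shift and turn from the pose measured when the call began, along the tool's axes at that moment; what a row does not reach only later rows make up. A row lasts 1/8 s, in which the tool goes at most 62.5 mm and 10.7 degrees, less where a joint would pass 70% of its speed; a pose out of reach is approached as far as the arm can. A call with a gripper value outside its range is refused whole. The fingers move at their own pace and stop on an object; the grip force is fixed at half the most. Time passes only in rows, so rows that repeat a pose let the fingers close. It gives the time, the measured TCP pose, the force and the opening at its end, in the units of the state.
- manip.observe(): the state, without advancing time (a new reading comes with each control period).
- manip.snapshot(name): name is "side" or "top" or "wrist"; returns a dict with "frame" (480x640x3 uint8, blue, green, red), "depth" (480x640 float32, mm along the optical axis (not along the pixel's ray), 0 where there is no reading), "mtx" (3x3 intrinsics, pixels), "xyz" and "attitude" of the camera in the world. Camera axes: x right, y down, z forward; pixel columns grow to the right and rows downward; lengths in mm; the calibration is good to about 2 mm. A picture is of the moment at which its call begins.
- manip.finish_job(): hands the job in, once; it reports no verdict.
The state is a dict: "time": time; "joints": joint angles; "qvel": joint speeds; "effort": joint torques, N m; "position": TCP position; "tcp_rot": TCP orientation; "ft_force": force on the tool from outside, world axes, zero at the start; "wrist_torque": the same for the moment, N m; "gripper_width": finger opening in mm.
Only numpy, scipy, OpenCV 4.12 (cv2) and the standard library are available. Lean on these libraries where they do the work, as an engineer would, in place of code of your own. Each camera call takes 0.05 s, during which the arm holds its last target.

### The job

One of the two plates on the bench stands proud at the seam. Start the big wedge by hand, thin end first and flat on the raised plate, under the middle of the dog's arm from the side where the plates' edge is nearer, and let go of it; then tap it home with the club hammer until the raised plate is down flush with its neighbour and the wedge is tight, and stop there, because the dog hangs on a light tack. Put the hammer back down on the bench and leave the other things where they are.

Things in the scene. Friction and masses are not known exactly. Their poses are not given: they have to be found in the camera images.
- bench_job: Two 12 mm steel plates butted on 40 mm bars, fixed to the bench, 315 mm (x) by 150 mm (y). Origin on the bench top under the seam; x points across the seam from the tacked plate (nearer the robot; its top is 52 mm above the bench) to the sprung plate; y along the seam; z up. The plates' side edges lie at y = +35 mm (the near edge, where the wedge goes in, driven to -y) and y = -115 mm.
- plate_edge (a point): Middle of the sprung plate's top edge at the seam. The plate is held at its far edge; at the start the seam edge stands 4 mm proud (56 mm above the bench). Pressed at the wedge it gives like a spring, about 6 N at first and 10 N when flush (52 mm), where it rests firmly on the bar below.
- dog_mouth (a point): Middle of the mouth under the arm of the dog, at the tacked plate's level. The dog is a rusty L of 20 mm plate (y): foot tacked on the tacked plate, arm (26 mm high) over this point, reaching 26 mm either way in x and 10 mm in y; axes as bench_job. Its flat underside is 17.5 to 22.5 mm above this point, unmeasured, other on each job. Its light tack breaks if the wedge presses with over 45 N.
- wedge_grip (a point): Grip point of the big steel wedge: 130 mm long, 28 mm wide, flat underneath, top rising evenly (1 in 7) from 6 mm at the thin end to 24.6 mm at the thick end; 0.44 kg. Starts flat on the bench. The point is on its middle line, 18 mm from the thick end, 11 mm above its underside. Axes: y from thin to thick end, x across, z up.
- wedge_tip (a point): Middle of the bottom edge of the big wedge's thin end, 112 mm from the grip point; same axes.
- wedge_head (a point): Middle of the big wedge's thick end face, 12 mm above its underside, where the hammer strikes; same axes. A steady push of 5 to 9 N drives the wedge on; once the plate is flush it stops and the push jumps up: a final push of 10 to 15 N, or a few light slow taps, leaves it tight (it grips with 15 to 45 N). It stays where it is driven.
- hammer_grip (a point): Grip point of the club hammer, in the middle of its wooden handle, 44 mm from the middle of the head, near its balance; handle 24 mm wide (y), 28 mm high, reaching back 209 mm from here. Starts lying on the bench, this point 17 mm up. Axes: x along the handle to the head, y along the head, z up. 0.75 kg.
- hammer_head (a point): Middle of the hammer's head: a 34 mm square steel block 88 mm long along y, so its two striking faces (31 mm square) lie 44 mm either way in y; 17 mm above the bench as it lies; axes as hammer_grip.
- small_wedge: a small spare wedge, 70 mm long, 20 mm wide, 4 to 12 mm thick, too thin for this gap; a bystander
- pipe_a: a short piece of rusty pipe standing on end, 60 mm across, 70 mm tall; a bystander; origin at the centre of its foot
- pipe_b: a shorter piece of dark pipe standing on end, 48 mm across, 55 mm tall; a bystander
- wire_brush: a wire brush with a wooden back, 230 mm long, 40 mm high; a bystander
- spare_dog: a loose spare dog lying flat, 20 mm thick; a bystander
- flange: a pipe flange lying flat, 96 mm across, 17 mm high; a bystander
- elbow: a rusty pipe elbow, 56 mm thick, lying on the bench; a bystander
Things that resemble listed ones, but are neither listed nor needed, are in the scene too. Leave any green or white look-alike of the part that bears wedge_grip alone.

How it is judged (in metres and radians):
On the way, in this order (a step that is already met when the one before it is completed fails the run):
1. the big wedge is started under the dog's arm, thin end first, and let go, the plate still proud (x of wedge_tip in the frame of dog_mouth between -0.011 and 0.011 m and x of wedge_head in the frame of dog_mouth between -0.012 and 0.012 m and z of wedge_tip in the frame of dog_mouth below 0.012 m and y of wedge_tip in the frame of dog_mouth below -0.03 m and contact force between wedge and the fingers below 0.1 N and contact force between wedge and hammer below 0.1 N and z of plate_edge in the frame of bench_job above 0.0535 m), for 0.2 s.
2. the hammer drives the wedge until the plate is flush (x of wedge_tip in the frame of dog_mouth between -0.011 and 0.011 m and x of wedge_head in the frame of dog_mouth between -0.012 and 0.012 m and z of wedge_tip in the frame of dog_mouth below 0.012 m and y of wedge_tip in the frame of dog_mouth below -0.03 m and contact force between hammer and wedge above 2 N and z of plate_edge in the frame of bench_job below 0.0532 m), for 0.04 s.
At the end, for the whole second after the job is handed in: Raised plate's seam edge within 1.2 mm of flush; big wedge under the dog's arm, thin end at least 20 mm through, within 11 mm of the arm's middle, within 0.15 rad of square, at rest and tight (pressing the plate with over 15 N); hammer at rest on the bench, head and handle under 30 mm up (x of wedge_tip in the frame of dog_mouth between -0.011 and 0.011 m and x of wedge_head in the frame of dog_mouth between -0.012 and 0.012 m and z of wedge_tip in the frame of dog_mouth below 0.012 m and y of wedge_tip in the frame of dog_mouth below -0.03 m and z of plate_edge in the frame of bench_job below 0.0532 m and contact force between wedge and plate above 15 N and angle between the y axis of wedge_head and the y axis of dog_mouth, either way round below 0.15 rad and linear speed of wedge below 0.01 m/s and height (world z) of each of hammer_head, hammer_grip below 0.03 m and linear speed of hammer below 0.02 m/s); the robot touches nothing.
It fails at once if the wedge is squeezed so hard that the dog's tack breaks (over 45 N) (contact force between wedge and plate above 45 N).
It fails at once if a bystander is moved by more than 30 mm (distance of any of small_wedge, pipe_a, pipe_b, wire_brush, spare_dog, flange, elbow from where it was at the start of the episode above 0.03 m).
It also fails if it takes over 72 s, if anything falls off the work surface, if the arm or the gripper's body presses on something with over 40 N, if the wrist force passes 120 N, or if a joint passes its speed limit or range.

## Working session

There is one attempt and no reset: what is moved stays moved. The work goes in short steps, Python scripts to look and compute and a tool call to move; the robot and the scene stay as the last step left them, time stands still between calls to the robot, and variables do not carry over. Pictures are saved under pics/ and viewed, and the job is handed in when it is done.

Besides the shell and the picture viewer there is one more tool, called by a JSON object that holds its "op" and its "data", one argument or row to a line. drive_tool: Moves the arm, as the interface text tells. Its arguments: {"type":"object","properties":{"motion":{"type":"array"}},"required":["motion"]}

```bash
mkdir -p pics; python3 - <<'E'
from station import manip
import cv2,numpy as np
print(manip.observe())
for n in ["side","top","wrist"]:
    s=manip.snapshot(n); cv2.imwrite(f"pics/{n}0.png",s["frame"]); np.savez(f"{n}0.npz",**s)
    print(n,s["mtx"].tolist(),s["xyz"],s["attitude"])
E
```

```text
{'time': 0.0, 'joints': array([-1.4394701 ,  0.42656968,  0.07385625,  1.60651115, -0.03412632,
        1.11079343, -0.06709148]), 'qvel': array([ 0.00018447, -0.00025665,  0.00043132,  0.00127774,  0.00137612,
        0.00051732,  0.00266177]), 'effort': array([-8.03497760e-02, -9.25770307e+01,  3.61278668e+00, -4.51522851e+01,
       -2.11237126e-02,  1.87062076e-02,  8.32866363e-05]), 'position': array([186.99096044, 648.19682415, 204.92634921]), 'tcp_rot': array([-3.14057055e+00,  4.13830210e-05,  2.86072967e+00]), 'ft_force': array([-0.61714414, -0.06645441,  0.39979117]), 'wrist_torque': array([-0.01437402,  0.02956015,  0.00117249]), 'gripper_width': 93.86882820241483}
side [[597.0400704527464, 0.0, 315.0494970977252], [0.0, 597.0400704527464, 231.3820717553076], [0.0, 0.0, 1.0]] [ 410.96113764 1128.51800832  715.71785016] [-2.09344071e+00  1.59142830e-03 -3.03229335e+00]
top [[581.4811049431568, 0.0, 320.0752627775608], [0.0, 581.4811049431568, 244.29680724393833], [0.0, 0.0, 1.0]] [ 316.52624105  -26.12241002 1472.66690313] [-2.98246463  0.01177021 -1.54679192]
wrist [[361.6331180850925, 0.0, 317.8657550885441], [0.0, 361.6331180850925, 243.82949846869792], [0.0, 0.0, 1.0]] [104.92400281 671.73856297 385.29375069] [2.85268835e+00 1.07445404e-03 1.28900990e+00]
```

View pics/side0.png

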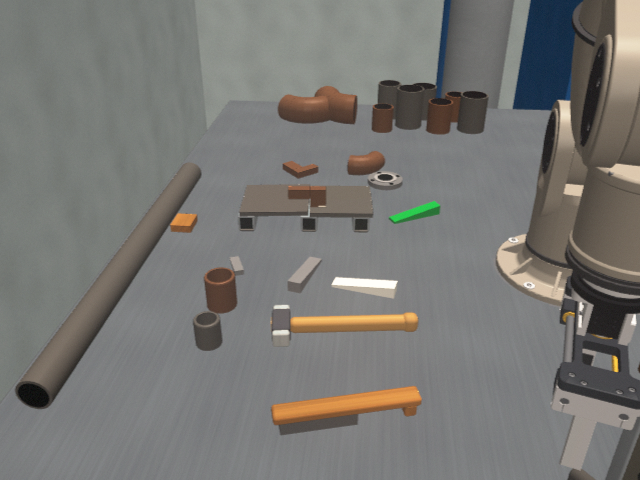

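View pics/top0.png

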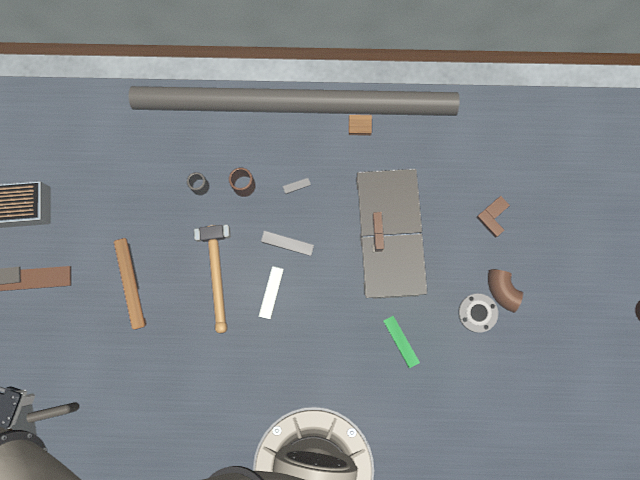

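View pics/wrist0.png

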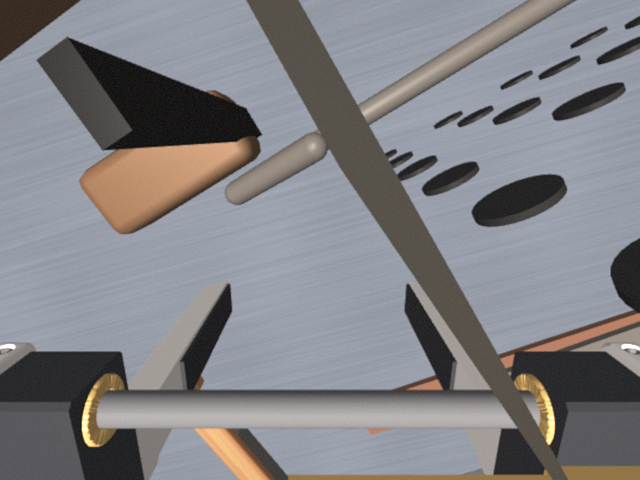

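```bash
cat > h.py <<'E'
import numpy as np,cv2
from scipy.spatial.transform import Rotation as Ro
def R(a): return Ro.from_euler('xyz',a).as_matrix()
def load(n): return dict(np.load(n+'.npz'))
def cloud(s):
    K=s['mtx'];d=s['depth'].astype(float);v,u=np.mgrid[0:480,0:640]
    P=np.stack([(u-K[0,2])/K[0,0]*d,(v-K[1,2])/K[1,1]*d,d],-1)
    return P@R(s['attitude']).T+s['xyz']
def proj(s,p):
    c=(np.atleast_2d(p)-s['xyz'])@R(s['attitude']);K=s['mtx']
    return np.c_[c[:,0]/c[:,2]*K[0,0]+K[0,2],c[:,1]/c[:,2]*K[1,1]+K[1,2]]
def crop(s,box,f,name):
    x0,y0,x1,y1=box;cv2.imwrite(name,cv2.resize(s['frame'][y0:y1,x0:x1],None,fx=f,fy=f,interpolation=cv2.INTER_CUBIC))
E
python3 - <<'E'
from h import *
s=load('top0');C=cloud(s)
for n,(u,v) in dict(bench=(330,150),bench2=(250,270),wtl=(266,237),wm=(288,243),wtr=(310,250),plS=(395,200),plT=(395,270),dog=(378,220),dogfoot=(380,246),hh=(211,233),hg=(215,270),handle_end=(221,325)).items(): print(n,C[v,u].round(1))
crop(s,(250,220,330,270),9,'pics/t_w.png')
crop(s,(340,160,440,300),4.2,'pics/t_j.png')
crop(s,(180,215,240,340),4.6,'pics/t_h.png')
t=load('side0');crop(t,(225,170,385,240),5,'pics/s_j.png')
D=cloud(t)
for n,(u,v) in dict(bench=(330,250),w=(303,273),plS=(270,200),plT=(340,205),hh=(281,312)).items(): print(n,D[v,u].round(1))
E
```

```text
bench [805.7 -23.2  -3.9]
bench2 [482.5 174.6  -4.2]
wtl [564.5 134.   22.6]
wm [551.9  78.4  12.6]
wtr [536.7  22.3   2.3]
plS [ 659.  -188.    57.7]
plT [ 483.9 -188.9   55. ]
dog [ 600.  -143.1   93.1]
dogfoot [ 535.7 -147.9   98.3]
hh [570.2 272.5  30.8]
hg [476.7 257.5  30.5]
handle_end [340.8 234.   38.8]
bench [504.4 -23.9   1. ]
w [550.5  98.4  16.6]
plS [ 664.1 -157.2   52.5]
plT [ 491.8 -150.6   51.5]
hh [571.3 255.9  33.5]
```

View pics/t_j.png

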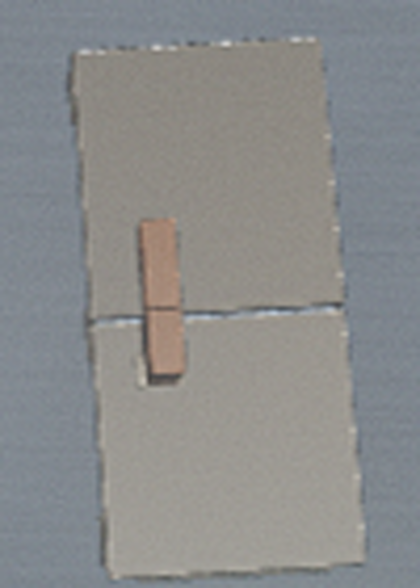

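View pics/t_w.png

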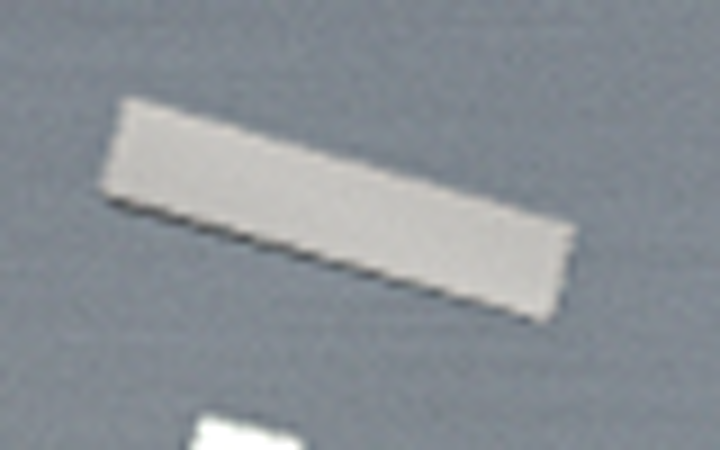

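View pics/s_j.png

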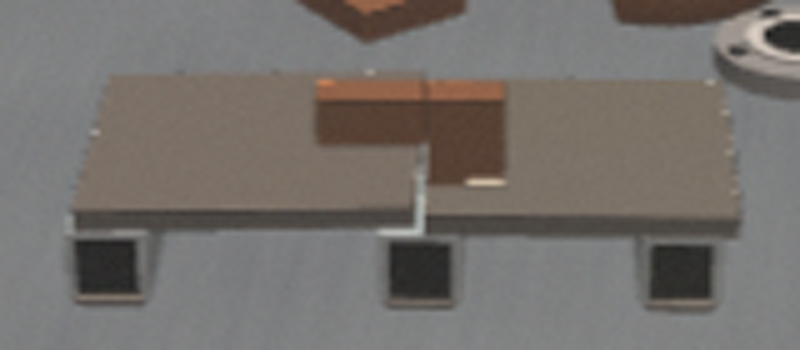

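View pics/t_h.png

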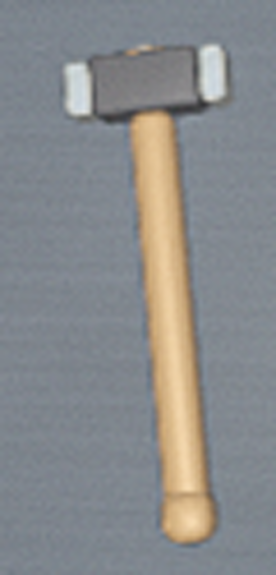

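```bash
python3 - <<'E'
from h import *
for nm in('top0','side0'):
    s=load(nm);C=cloud(s)
    X,Y,Z=C[...,0],C[...,1],C[...,2]
    # bench plane near
    m=(X>400)&(X<800)&(Y>-300)&(Y<330)&(abs(Z)<7)
    A=np.c_[X[m],Y[m],np.ones(m.sum())];c=np.linalg.lstsq(A,Z[m],rcond=None)[0];r=Z[m]-A@c
    k=abs(r)<3;c=np.linalg.lstsq(A[k],Z[m][k],rcond=None)[0];print(nm,'bench',c, c@[550,50,1])
    H=Z-(c[0]*X+c[1]*Y+c[2])
    def rect(mask,n):
        p=C[mask];r=cv2.minAreaRect(p[:,:2].astype(np.float32));print(n,mask.sum(),np.round(cv2.boxPoints(r),1).tolist(),np.round(r[1],1),r[2], 'H',np.percentile(H[mask],[2,50,98]).round(1))
    reg=(X>380)&(X<760)&(Y>-280)&(Y<-80)
    rect(reg&(H>45)&(H<64),'plates');rect(reg&(H>75),'dogtop')
    T=reg&(H>45)&(H<64)
    print('tack H',np.median(H[T&(X<530)&(X>420)]),'sprung',[np.median(H[T&(X>a)&(X<a+15)]).round(1) for a in range(555,720,20)])
    hm=(X>300)&(X<620)&(Y>180)&(Y<330)&(H>8)
    rect(hm,'hammer');rect(hm&(X>545),'head')
    B=s['frame'].astype(int);
    w=(X>510)&(X<590)&(Y>0)&(Y<160)&(H>2.5)&(abs(B[...,0]-B[...,2])<25)
    rect(w,'wedge')
E
```

```text
top0 bench [ 7.72676192e-04  5.01107876e-04 -8.29044104e-01] -0.37901680473946825
plates 7181 [[412.8999938964844, -118.4000015258789], [425.5, -269.1000061035156], [745.0999755859375, -242.39999389648438], [732.5, -91.80000305175781]] [320.7 151.1] 4.765380859375 H [46.5 52.8 60. ]
dogtop 343 [[528.2999877929688, -137.89999389648438], [530.0, -158.5], [621.0, -151.0], [619.2999877929688, -130.39999389648438]] [91.3 20.7] 4.707286357879639 H [ 79.1  98.2 104.2]
tack H 51.945822276123565 sprung [np.float64(52.3), np.float64(55.4), np.float64(55.4), np.float64(54.5), np.float64(54.0), np.float64(53.5), np.float64(53.0), np.float64(52.5), np.float64(52.1)]
hammer 1502 [[302.20001220703125, 327.6000061035156], [302.8999938964844, 183.3000030517578], [602.2000122070312, 184.8000030517578], [601.5, 329.1000061035156]] [299.3 144.3] 0.2995803952217102 H [ 9.3 30.1 38.2]
head 536 [[543.2000122070312, 314.0], [549.2000122070312, 196.10000610351562], [603.9000244140625, 198.89999389648438], [597.9000244140625, 316.79998779296875]] [ 54.8 118.1] 2.9103519916534424 H [10.2 32.1 39.7]
wedge 864 [
[... 853 characters left out ...]
.float64(53.0), np.float64(52.5), np.float64(52.1)]
hammer 2712 [[316.6000061035156, 315.70001220703125], [318.5, 224.8000030517578], [588.4000244140625, 230.39999389648438], [586.5, 321.29998779296875]] [270.   90.9] 1.1887176036834717 H [ 9.2 27.9 35.2]
head 769 [[544.7999877929688, 320.6000061035156], [546.2000122070312, 229.6999969482422], [588.2000122070312, 230.39999389648438], [586.7999877929688, 321.20001220703125]] [42.  90.9] 0.9084305167198181 H [ 9.7 32.2 36.2]
wedge 618 [[508.1000061035156, 5.400000095367432], [584.2000122070312, 1.100000023841858], [592.9000244140625, 153.8000030517578], [516.9000244140625, 158.10000610351562]] [152.9  76.2] 86.72223663330078 H [ 2.7 13.7 24.8]
```

```bash
cat >> h.py <<'E'
def ray(s,u,v,z):
    K=s['mtx'];d=R(s['attitude'])@np.array([(u-K[0,2])/K[0,0],(v-K[1,2])/K[1,1],1.]);return s['xyz']+d*(z-s['xyz'][2])/d[2]
def move(st,pos,rpy):
    """rotvec(tool), shift(tool) from state to world target"""
    A=R(st['tcp_rot']);B=R(rpy)
    return Ro.from_matrix(A.T@B).as_rotvec().round(3), (A.T@(np.array(pos)-st['position'])).round(1)
E
python3 - <<'E'
from h import *
s=load('top0')
P=lambda x,y,f,o,z: ray(s,o[0]+(x+.5)/f-.5,o[1]+(y+.5)/f-.5,z)[:2]
w=[P(125,97,9,(250,220),24.6),P(105,190,9,(250,220),24.6),P(575,228,9,(250,220),6),P(548,322,9,(250,220),6)]
print(np.round(w,1)); hd=(w[0]+w[1])/2; tp=(w[2]+w[3])/2
print('head',hd,'tip',tp,np.linalg.norm(hd-tp),'yaw',np.arctan2(-(hd-tp)[0],(hd-tp)[1]),'grip',hd+(tp-hd)*18/130)
h=lambda x,y,z:P(x,y,4.6,(180,215),z)
print('hammer faces', h(65,90,17),h(229,72,17),'top corners',h(93,56,34),h(196,48,34),h(200,108,34),h(97,119,34))
print('handle near head',h(156,120,31),'end',h(187,490,31))
t=load('side0');C=cloud(t)
m=(C[...,2]>18)&(C[...,0]>400)&(C[...,0]<520)&(C[...,1]>225)&(C[...,1]<300)
p=C[m];k=np.polyfit(p[:,0],p[:,1],1);print('side handle',k,np.polyval(k,526),m.sum())
E
```

```text
[[581.1 140.9]
 [554.5 145.5]
 [549.5  13.7]
 [522.4  20.6]]
head [567.79275203 143.18174653] tip [535.98040736  17.15963024] 129.97537869698914 yaw -0.24726875155043251 grip [563.38796585 125.73253042]
hammer faces [568.68284205 319.25615398] [580.80409284 228.70736753] top corners [585.00601289 300.92816275] [590.70215041 244.52530952] [557.37333913 240.63976988] [550.03714666 296.74375422]
handle near head [550.68315516 265.00021174] end [350.3103277  237.69287792]
side handle [1.43704525e-01 1.96914731e+02] 272.50331080299645 780
```

```bash
cat > m.py <<'E'
import sys;from h import *;from station import manip
a=[float(x) for x in sys.argv[1:5]]
st=manip.observe();print(st['time'],st['position'].round(1),st['tcp_rot'].round(3),st['ft_force'].round(1),st['gripper_width'].round(1))
print(*move(st,a[:3],[np.pi,0,a[3]]))
E
python3 m.py 563.4 125.7 120 1.324
```

```text
Traceback (most recent call last):
  File "m.py", line 3, in <module>
    st=manip.observe();print(st['time'],st['position'].round(1),st['tcp_rot'].round(3),st['ft_force'].round(1),st['gripper_width'].round(1))
                                                                                                               ^^^^^^^^^^^^^^^^^^^^^^^^^
AttributeError: 'float' object has no attribute 'round'
```

```bash
sed -i "s/st\['gripper_width'\].round(1)/round(st['gripper_width'],1)/" m.py; python3 m.py 563.4 125.7 120 1.324
```

```text
0.15 [187.  648.3 205. ] [-3.141  0.     2.861] [0.2 0.6 0.2] 93.8
[-1.000e-03  1.000e-03  1.537e+00] [-506.5 -397.7   85.4]
```

{"op": "drive_tool", "data": {
  "motion": [
    [[0,0,1.537,-506.5,-397.7,60,94],[0,0,1.537,-506.5,-397.7,60,94],[0,0,1.537,-506.5,-397.7,60,94],[0,0,1.537,-506.5,-397.7,60,94],[0,0,1.537,-506.5,-397.7,60,94],[0,0,1.537,-506.5,-397.7,60,94],[0,0,1.537,-506.5,-397.7,60,94],[0,0,1.537,-506.5,-397.7,60,94]]
  ]
}}

```text
time: 1.15
position: [478.7, 242.8, 159.0]
tcp_rot: [3.141, 0.0, 1.355]
ft_force: [0.5, 1.1, -0.5]
gripper_width: 93.9
```

```bash
python3 m.py 563.4 125.7 90 1.324
```

```text
1.15 [478.7 242.8 159. ] [3.141 0.    1.355] [ 0.5  1.1 -0.5] 93.9
[0.    0.    0.031] [-96.2 107.8  69. ]
```

{"op": "drive_tool", "data": {
  "motion": [
    [[0,0,0.031,-96.2,107.8,69,94],[0,0,0.031,-96.2,107.8,69,94],[0,0,0.031,-96.2,107.8,69,94],[0,0,0.031,-96.2,107.8,69,94]]
  ]
}}

```text
time: 1.65
position: [563.7, 122.6, 88.7]
tcp_rot: [-3.141, 0.003, 1.32]
ft_force: [-0.0, -0.2, 0.2]
gripper_width: 94.0
```

```bash
python3 m.py 563.4 125.7 4 1.324; python3 - <<'E'
from h import *;from station import manip
s=manip.snapshot('wrist');np.savez('w1.npz',**s);cv2.imwrite('pics/w1.png',s['frame'])
for p in ([563.4,125.7,22],[567.8,143.2,24.6],[536,17.2,6]):print(proj(s,p))
E
```

```text
1.65 [563.7 122.6  88.7] [-3.141e+00  3.000e-03  1.320e+00] [-0.  -0.2  0.2] 94.0
[-0.001  0.003 -0.004] [ 3.1 -1.  84.7]
[[319.40801006 252.54971007]]
[[319.30470121 229.08394769]]
[[319.79693159 371.95924106]]
```

View pics/w1.png

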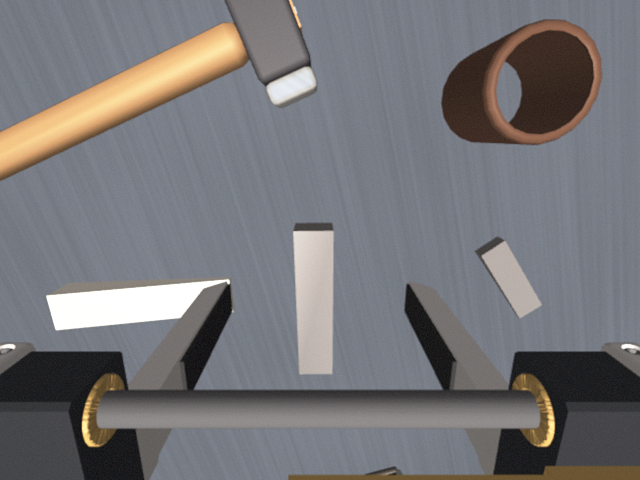

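{"op": "drive_tool", "data": {
  "motion": [
    [[0,0,-0.004,3,-4,45,94],[0,0,-0.004,3,-4,75,94],[0,0.003,-0.004,3,-4,84.5,94],[0,0.003,-0.004,3,-4,84.5,94],[0,0.003,-0.004,3,-4,84.5,20],[0,0.003,-0.004,3,-4,84.5,20],[0,0.003,-0.004,3,-4,84.5,20],[0,0.003,-0.004,3,-4,84.5,20]]
  ]
}}

```text
time: 2.7
position: [560.1, 128.4, 5.1]
tcp_rot: [-3.141, -0.002, 1.326]
ft_force: [-1.1, -0.5, 0.1]
gripper_width: 57.4
```

{"op": "drive_tool", "data": {
  "motion": [
    [[0,0,0,0,0,0,15],[0,0,0,0,0,0,15],[0,0,0,0,0,0,15],[0,0,0,0,0,0,15],[0,0,0,0,0,0,15]]
  ]
}}

```text
time: 3.32
position: [560.2, 128.3, 5.1]
tcp_rot: [-3.141, -0.001, 1.326]
ft_force: [-0.0, 0.7, -0.1]
gripper_width: 27.8
```

```bash
python3 m.py 579.6 29.4 110 1.654
```

```text
3.325 [560.2 128.3   5.1] [-3.141e+00 -1.000e-03  1.326e+00] [-0.   0.7 -0.1] 27.8
[-0.    -0.002 -0.328] [ -91.1   42.8 -105.1]
```

{"op": "drive_tool", "data": {
  "motion": [
    [[0,0,0,0,0,-50,15],[0,0,-0.15,-40,20,-105,15],[0,0,-0.328,-91,43,-105,15],[0,0,-0.328,-91,43,-105,15],[0,0,-0.328,-91,43,-105,15],[0,0,-0.328,-91,43,-105,15]]
  ]
}}

```text
time: 4.08
position: [579.3, 30.8, 109.3]
tcp_rot: [-3.14, -0.002, 1.654]
ft_force: [0.1, 0.9, -3.0]
gripper_width: 27.4
```

```bash
python3 m.py 579.6 29.4 67 1.654; python3 - <<'E'
from h import *;from station import manip
s=manip.snapshot('wrist');np.savez('w2.npz',**s);cv2.imwrite('pics/w2.png',s['frame'])
print(s['xyz'],s['attitude'])
t=manip.snapshot('side');np.savez('s2.npz',**t);crop(t,(225,170,385,290),5,'pics/s2.png')
E
```

```text
4.075 [579.3  30.8 109.3] [-3.140e+00 -2.000e-03  1.654e+00] [ 0.1  0.9 -3. ] 27.4
[-0.001 -0.002  0.   ] [-1.5  0.2 42.3]
[570.57890145 113.82297519 289.7905692 ] [2.85432020e+00 1.39120553e-03 8.27741856e-02]
```

View pics/w2.png

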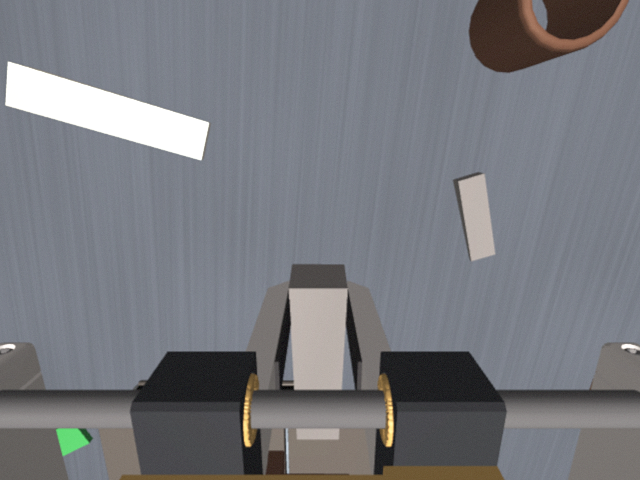

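View pics/s2.png

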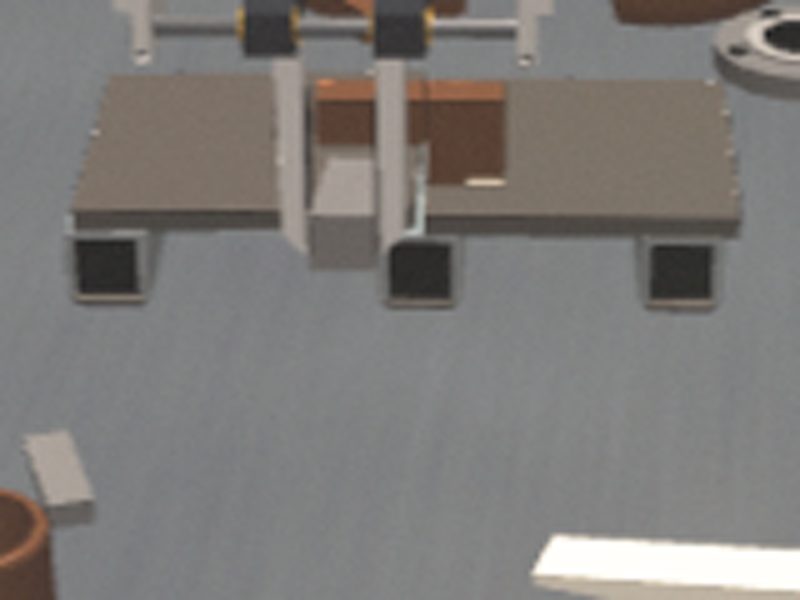

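```bash
python3 - <<'E'
from h import *
t=load('s2');f=lambda x,y,z:ray(t,225+(x+.5)/5-.5,170+(y+.5)/5-.5,z).round(1)
print('wedge',f(313,212,128.8),f(375,212,128.8),'bottom',f(311,268,104.2),f(376,268,104.2))
print('dog',f(317,100,98),f(504,100,98),'topback',f(318,81,98),f(504,82,98))
print('plate nearedge',f(75,210,54),f(414,210,56),f(428,217,52),f(735,217,52), 'footbottom',f(430,184,52),f(505,184,52))
print('arm bottom',f(317,143,72))
s=load('w2')
for y in (40,42,44,46,48,50): print(y,proj(s,[579,y,128.8]),proj(s,[579,y,104.2]))
E
```

```text
wedge [589.7  41.5 128.8] [563.9  38.8 128.8] bottom [590.5  45.5 104.2] [563.4  42.6 104.2]
dog [ 613.9 -126.8   98. ] [ 526.2 -136.1   98. ] topback [ 616.5 -147.4   98. ] [ 528.  -155.7   98. ]
plate nearedge [724.3 -87.1  54. ] [ 564.9 -100.3   56. ] [ 558.5 -101.5   52. ] [ 414.9 -116.9   52. ] footbottom [ 561.4 -135.    52. ] [ 525.6 -138.8   52. ]
arm bottom [ 615.5 -133.2   72. ]
40 [[323.04512555 296.62007389]] [[322.49336065 277.69753558]]
42 [[323.40382843 292.83775823]] [[322.80785199 274.31097606]]
44 [[323.76485658 289.03092383]] [[323.12413897 270.90508042]]
46 [[324.1282327  285.19933151]] [[323.442237   267.47968258]]
48 [[324.49397977 281.34273895]] [[323.7621617  264.03461456]]
50 [[324.86212105 277.46090067]] [[324.08392885 260.56970644]]
```

```bash
python3 m.py 576.6 30.4 64 1.654; python3 m.py 583 -46.3 63.5 1.654
```

```text
4.175 [579.5  30.7 109.5] [-3.141e+00 -2.000e-03  1.655e+00] [ 0.5 -0.2 -4.4] 27.8
[-0.001 -0.002  0.001] [-0.2 -2.9 45.5]
4.175 [579.5  30.7 109.5] [-3.141e+00 -2.000e-03  1.655e+00] [ 0.5 -0.2 -4.4] 27.8
[-0.001 -0.002  0.001] [-77.1  -2.9  45.9]
```

{"op": "drive_tool", "data": {
  "motion": [
    [[0,-0.002,0,0,-3,30,15],[0,-0.002,0,0,-3,45,15],[0,-0.002,0,-10,-3,46,15],[0,-0.002,0,-30,-3,46,15],[0,-0.002,0,-50,-3,46,15],[0,-0.002,0,-70,-3,46,15],[0,-0.002,0,-77,-3,46,15],[0,-0.002,0,-77,-3,46,15]]
  ]
}}

```text
time: 5.18
position: [584.8, -44.9, 65.1]
tcp_rot: [3.139, -0.003, 1.656]
ft_force: [0.9, 14.8, 2.3]
gripper_width: 26.3
```

```bash
python3 m.py 585.7 -78.2 60.5 1.654; python3 - <<'E'
from h import *;from station import manip
t=manip.snapshot('side');np.savez('s3.npz',**t);crop(t,(245,170,365,260),6.5,'pics/s3.png')
t=manip.snapshot('top');np.savez('t3.npz',**t);crop(t,(340,160,440,280),5,'pics/t3.png')
E
```

```text
5.175 [584.8 -44.9  65.1] [ 3.139e+00 -3.000e-03  1.656e+00] [ 0.9 14.8  2.3] 26.3
[ 0.003 -0.003  0.002] [-33.3  -1.9   4.5]
```

View pics/s3.png

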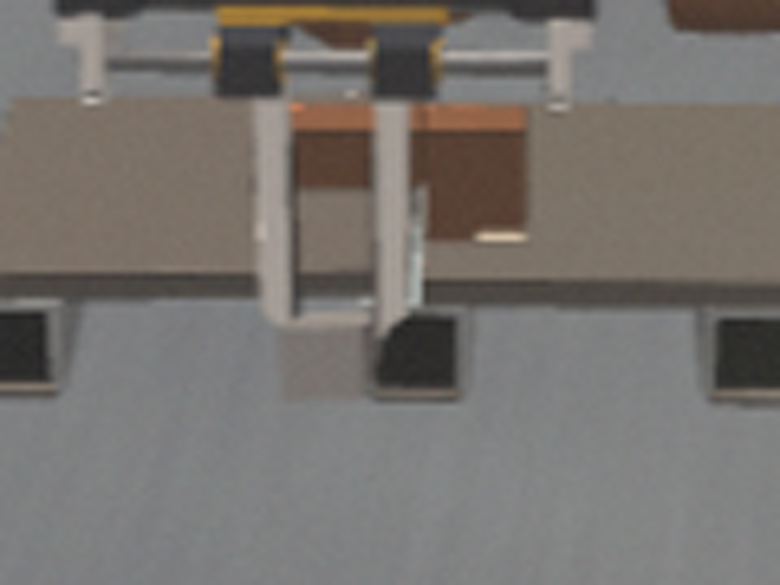

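View pics/t3.png

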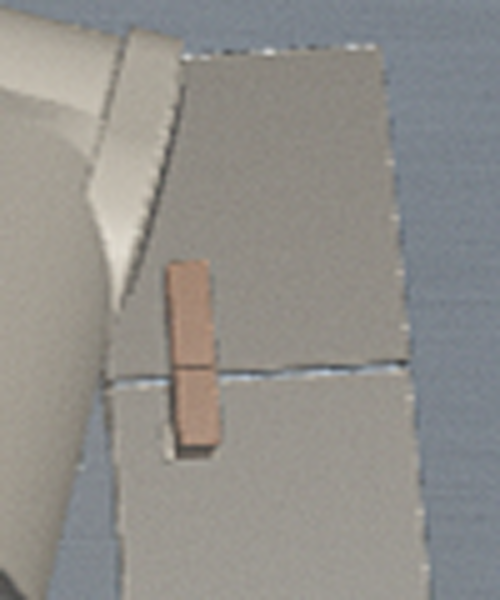

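```bash
python3 - <<'E'
from h import *;from station import manip
s=manip.snapshot('wrist');np.savez('w3.npz',**s);cv2.imwrite('pics/w3.png',s['frame'])
t=load('s3');C=cloud(t)
for (u,v) in [(295,224),(295,230),(290,228),(300,220)]: print(C[v,u].round(1))
E
```

```text
[578.1  12.5  84.7]
[577.7  17.2  72.4]
[589.1  13.8  74.8]
[567.8   6.8  92. ]
```

View pics/w3.png

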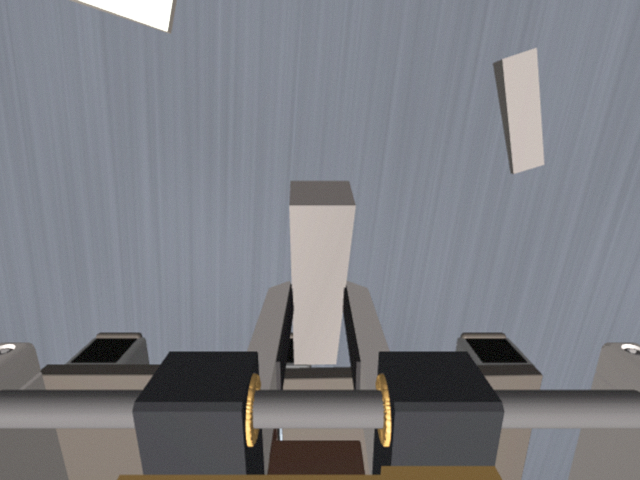

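{"op": "drive_tool", "data": {
  "motion": [
    [[0,0,0,10,0,-5,15],[0,0,0,30,0,-15,15],[0,0,0,65,0,-20,15],[0,0,0,95,0,-20,15],[0,0,0,105,0,-20,15],[0,0,0,105,0,-20,15]]
  ]
}}

```text
time: 6.08
position: [575.9, 59.2, 85.7]
tcp_rot: [3.139, -0.002, 1.656]
ft_force: [-0.2, -1.1, -3.7]
gripper_width: 27.0
```

```bash
python3 - <<'E'
from h import *;from station import manip
o=manip.observe();print(o['position'],o['tcp_rot'],o['ft_force'])
s=manip.snapshot('wrist');np.savez('w4.npz',**s);cv2.imwrite('pics/w4.png',s['frame'])
t=manip.snapshot('side');np.savez('s4.npz',**t);crop(t,(235,170,365,290),5,'pics/s4.png')
C=cloud(s)
for r in range(170,390,12): print(r,C[r,320].round(1))
E
```

```text
[575.87252995  59.21812268  85.68815399] [ 3.13871632e+00 -1.88954677e-03  1.65611724e+00] [-0.21228382 -1.0930135  -3.68009639]
170 [570.4 119.7   1.8]
182 [569.5 121.7  92. ]
194 [569.7 118.  105.5]
206 [570.  114.  112.8]
218 [570.5 108.3 110.5]
230 [571.1 102.1 107.5]
242 [571.7  95.5 104. ]
254 [572.3  88.7 101.3]
266 [572.9  81.7  98.6]
278 [573.6  74.   95.4]
290 [574.4  65.1  90. ]
302 [575.1  56.8  87. ]
314 [575.9  47.9  83.6]
326 [576.9  37.6  78.7]
338 [577.8  26.9  73.8]
350 [578.9  15.   68.1]
362 [580.    3.   63.1]
374 [585.2 -51.3   1.1]
386 [ 5.863e+02 -6.390e+01  4.000e-01]
```

View pics/w4.png

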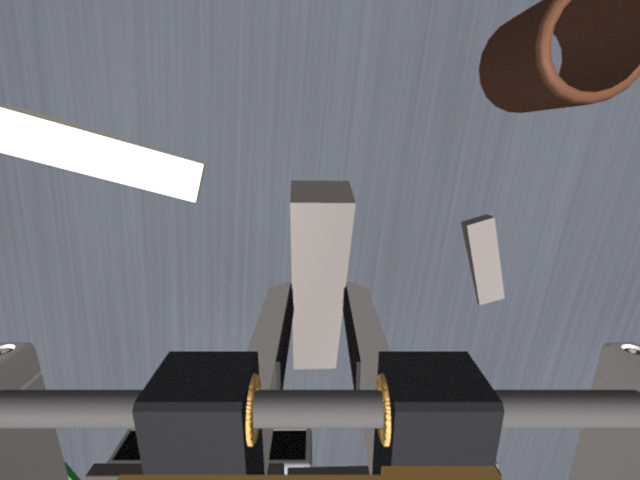

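View pics/s4.png

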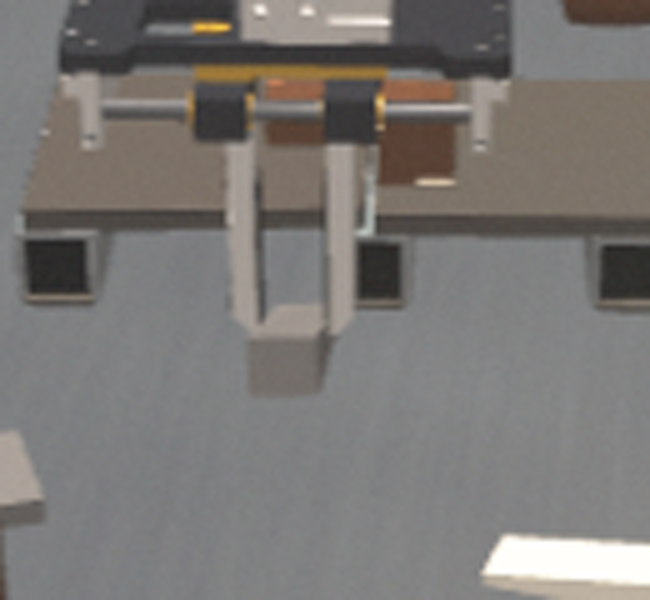

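{"op": "drive_tool", "data": {
  "motion": [
    [[0,-0.06,0,0,0,8,15],[0,-0.13,0,0,0,22,15],[0,-0.2,0,0,0,36,15],[0,-0.26,0,0,0,48,15],[0,-0.28,0,0,0,56,15],[0,-0.28,0,0,0,60,15],[0,-0.28,0,0,0,60,15]]
  ]
}}

```text
time: 7.05
position: [576.1, 57.1, 25.7]
tcp_rot: [3.139, 0.278, 1.652]
ft_force: [0.2, 0.1, -4.2]
gripper_width: 26.9
```

```bash
python3 - <<'E'
from h import *;from station import manip
o=manip.observe();print(o['position'],o['tcp_rot'],o['ft_force'])
s=manip.snapshot('wrist');np.savez('w5.npz',**s);cv2.imwrite('pics/w5.png',s['frame'])
C=cloud(s)
for r in range(90,430,12): print(r,C[r,320].round(1))
E
```

```text
[576.05603131  57.10680852  25.68930754] [3.13882942 0.27781682 1.65208231] [ 0.20031274  0.08534333 -4.16981082]
90 [566.8 157.3   0.8]
102 [5.673e+02 1.521e+02 4.000e-01]
114 [567.7 146.9   0.9]
126 [5.682e+02 1.413e+02 5.000e-01]
138 [5.687e+02 1.355e+02 5.000e-01]
150 [569.2 129.8   0.9]
162 [5.697e+02 1.235e+02 4.000e-01]
174 [570.2 117.8   2.1]
186 [570.  118.7  19.5]
198 [569.8 119.2  33.4]
210 [570.2 114.8  36.2]
222 [570.7 108.9  36.3]
234 [571.2 102.2  35.4]
246 [571.8  95.3  34.6]
258 [572.6  86.9  32.3]
270 [573.2  79.1  31.5]
282 [573.9  71.2  31. ]
294 [574.7  61.9  29.5]
306 [575.5  52.2  28. ]
318 [576.4  41.7  26.3]
330 [577.5  29.6  23.8]
342 [578.4  18.1  22.4]
354 [579.6   4.9  20.3]
366 [580.7  -8.5  18.8]
378 [ 5.84e+02 -4.56e+01 -2.00e-01]
390 [569.5 115.  125.2]
402 [569.5 114.4 127.8]
414 [569.7 112.6 129.5]
426 [569.8 110.9 131.2]
```

View pics/w5.png

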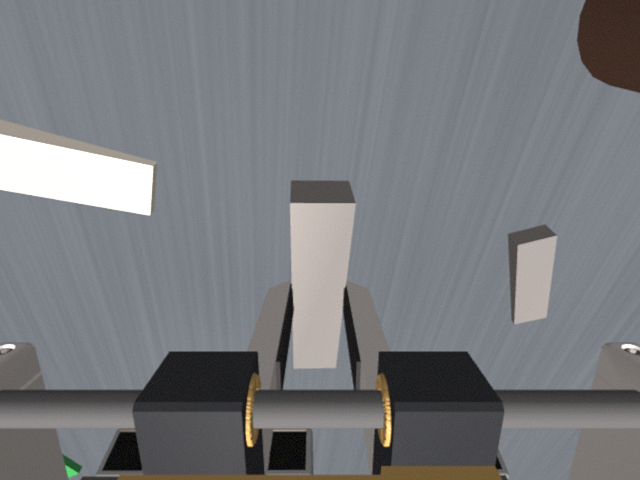

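{"op": "drive_tool", "data": {
  "motion": [
    [[0,0,0,1.5,0,5,15],[0,0,0,3,0,10.5,15],[0,0,0,3.3,0,11.5,15],[0,0,0,3.3,0,11.5,15],[0,0,0,3.3,0,11.5,94],[0,0,0,3.3,0,11.5,94],[0,0,0,3.3,0,11.5,94]]
  ]
}}

```text
time: 7.98
position: [576.4, 57.4, 14.0]
tcp_rot: [3.138, 0.278, 1.652]
ft_force: [-0.2, 1.6, -0.9]
gripper_width: 53.7
```

```bash
python3 m.py 574.7 66 60 1.654; python3 - <<'E'
from h import *;from station import manip
s=manip.snapshot('wrist');np.savez('w6.npz',**s);cv2.imwrite('pics/w6.png',s['frame'])
C=cloud(s)
for r in range(162,430,12): print(r,C[r,320].round(1))
E
```

```text
7.975 [576.4  57.4  14. ] [3.138 0.278 1.652] [-0.2  1.6 -0.9] 53.7
[ 0.003  0.278 -0.002] [ -4.2  -0.8 -46.6]
162 [569.6 127.8   0. ]
174 [570.  122.5   1.9]
186 [570.3 118.8   7.4]
198 [570.1 118.9  20.8]
210 [570.4 115.4  25.3]
222 [570.9 109.3  24.8]
234 [571.6 101.5  22.1]
246 [572.2  94.3  21.1]
258 [572.8  87.2  20.7]
270 [573.5  78.8  19.1]
282 [574.2  70.8  18.6]
294 [575.   62.2  17.9]
306 [575.9  51.6  15.5]
318 [576.7  41.6  14.3]
330 [577.5  32.1  14.3]
342 [578.6  19.7  12. ]
354 [579.8   5.6   9.1]
366 [581.   -8.3   7.1]
378 [582.8 -28.9   0.7]
390 [569.7 115.7 113.9]
402 [569.7 115.  116.4]
414 [569.8 113.7 118.4]
426 [570.1 110.1 119. ]
```

View pics/w6.png

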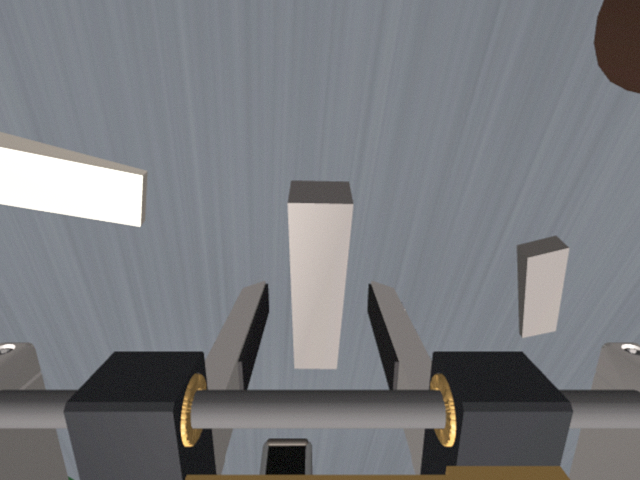

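```bash
python3 m.py 574.7 67 2.5 1.654
```

```text
8.025 [576.3  57.3  14. ] [3.138 0.278 1.652] [-0.4  0.9  0.2] 57.4
[ 0.003  0.278 -0.001] [12.6 -0.9  8.4]
```

{"op": "drive_tool", "data": {
  "motion": [
    [[0,0.15,0,9,0,0,70],[0,0.278,0,11,0,3,70],[0,0.278,0,12.5,-0.5,8,70],[0,0.278,0,12.5,-0.5,8,70],[0,0.278,0,12.5,-0.5,8,10],[0,0.278,0,12.5,-0.5,8,10],[0,0.278,0,12.5,-0.5,8,10],[0,0.278,0,12.5,-0.5,8,10]]
  ]
}}

```text
time: 9.02
position: [575.1, 67.5, 2.9]
tcp_rot: [3.138, -0.0, 1.654]
ft_force: [1.1, -0.6, 0.3]
gripper_width: 33.7
```

{"op": "drive_tool", "data": {
  "motion": [
    [[0,0,0,0,0,0,10],[0,0,0,0,0,0,10],[0,0,0,0,0,0,10],[0,0,0,0,0,-10,10],[0,0,0,0,0,-25,10],[0,0,0,0,0,-45,10],[0,0,0,0,0,-65,10],[0,0,0,0,0,-65,10]]
  ]
}}

```text
time: 10.02
position: [575.9, 67.7, 69.8]
tcp_rot: [3.135, -0.001, 1.654]
ft_force: [-0.1, 0.6, -4.4]
gripper_width: 27.9
```

```bash
python3 - <<'E'
from h import *;from station import manip
o=manip.observe();print(o['position'],o['tcp_rot'],o['ft_force'],o['gripper_width'])
s=manip.snapshot('wrist');np.savez('w7.npz',**s);cv2.imwrite('pics/w7.png',s['frame'])
C=cloud(s)
for r in range(150,430,12): print(r,C[r,320].round(1))
E
```

```text
[575.85107525  67.67738256  69.83469541] [ 3.13537331e+00 -1.01054503e-03  1.65363397e+00] [-0.05368585  0.55860497 -4.40361569] 27.86916566972108
150 [569.5 142.5   2.3]
162 [5.702e+02 1.346e+02 5.000e-01]
174 [565.9 150.7 250.2]
186 [571.5 118.7   1.9]
198 [572.2 110.3   0.9]
210 [570.4 119.   87.9]
222 [570.8 114.3  91.8]
234 [571.3 108.5  91. ]
246 [571.8 102.7  90.8]
258 [572.3  96.7  90. ]
270 [572.9  89.7  87.4]
282 [573.4  83.9  88.3]
294 [574.   77.   86.9]
306 [574.6  69.7  85.1]
318 [575.2  62.6  84.4]
330 [575.8  55.4  83.7]
342 [576.5  47.2  81.8]
354 [577.2  39.5  81.1]
366 [577.9  30.7  79.1]
378 [578.6  22.9  78.9]
390 [571.3  95.4 180.4]
402 [571.2  95.7 184.7]
414 [571.4  93.9 186.2]
426 [571.7  90.5 186. ]
```

```bash
python3 m.py 580.3 -13.4 61 1.654;python3 m.py 585.3 -73.2 61 1.654
```

```text
10.075 [575.2  67.7  68.7] [ 3.137e+00 -1.000e-03  1.654e+00] [-0.7 -0.2 -4.3] 27.6
[ 0.005 -0.001 -0.   ] [-81.2  -1.7   7.7]
10.075 [575.2  67.7  68.7] [ 3.137e+00 -1.000e-03  1.654e+00] [-0.7 -0.2 -4.3] 27.6
[ 0.005 -0.001 -0.   ] [-141.2   -1.7    7.6]
```

{"op": "drive_tool", "data": {
  "motion": [
    [[0.005,0,0,-35,-1.7,0,10],[0.005,0,0,-75,-1.7,0,10],[0.005,0,0,-100,-1.7,0,10],[0.005,0,0,-109,-1.7,1,10],[0.005,0,0,-109,-1.7,4,10],[0.005,0,0,-109,-1.7,7.5,10],[0.005,0,0,-109,-1.7,7.5,10]]
  ]
}}

```text
time: 10.95
position: [582.3, -40.0, 60.6]
tcp_rot: [-3.141, -0.001, 1.655]
ft_force: [-1.6, -1.0, -3.3]
gripper_width: 27.6
```

```bash
python3 m.py 585.3 -73.2 61 1.654; python3 - <<'E'
from h import *;from station import manip
t=manip.snapshot('side');np.savez('s8.npz',**t);crop(t,(245,170,365,260),6.5,'pics/s8.png')
E
```

```text
10.95 [582.3 -40.   60.6] [-3.141e+00 -1.000e-03  1.655e+00] [-1.6 -1.  -3.3] 27.6
[-0.001 -0.001  0.001] [-33.4   0.2  -0.4]
```

View pics/s8.png

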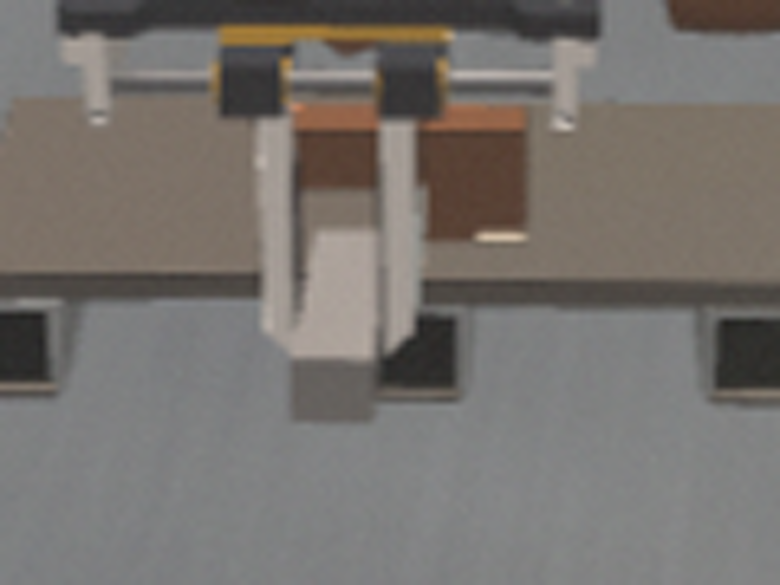

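{"op": "drive_tool", "data": {
  "motion": [
    [[0,0,0,-10,-1,0,10],[0,0,0,-22,-1,0,10],[0,0,0,-33,-1,0.5,10],[0,0,0,-33,-1,1.5,10],[0,0,0,-33,-1,2,10],[0,0,0,-33,-1,2,10]]
  ]
}}

```text
time: 11.75
position: [584.2, -72.7, 58.7]
tcp_rot: [-3.141, -0.001, 1.655]
ft_force: [-0.4, 0.4, -3.5]
gripper_width: 27.6
```

{"op": "drive_tool", "data": {
  "motion": [
    [[0,0,0,-6,0,0.5,10],[0,0,0,-13,0,0.8,10],[0,0,0,-20,0,0.8,10],[0,0,0,-25,0,0.8,10],[0,0,0,-28,0,0.8,10],[0,0,0,-28,0,0.8,10]]
  ]
}}

```text
time: 12.5
position: [586.6, -101.3, 58.0]
tcp_rot: [-3.141, -0.001, 1.655]
ft_force: [0.5, -2.1, 2.2]
gripper_width: 28.0
```

{"op": "drive_tool", "data": {
  "motion": [
    [[0,0,0,-4,0,-0.3,10],[0,0,0,-8,0,-0.3,10],[0,0,0,-12,0,-0.3,10],[0,0,0,-14,0,-0.3,10],[0,0,0,-14,0,-0.3,10]]
  ]
}}

```text
time: 13.12
position: [587.8, -115.7, 58.3]
tcp_rot: [-3.141, -0.0, 1.655]
ft_force: [0.6, -0.8, 1.4]
gripper_width: 27.7
```

```bash
python3 - <<'E'
from h import *;from station import manip
o=manip.observe();print(o['position'],o['ft_force'])
t=manip.snapshot('side');np.savez('s9.npz',**t);crop(t,(245,170,365,260),6.5,'pics/s9.png')
E
```

```text
[ 587.82640175 -115.69825625   58.29070125] [ 0.64883411 -0.79789654  1.39403561]
```

View pics/s9.png

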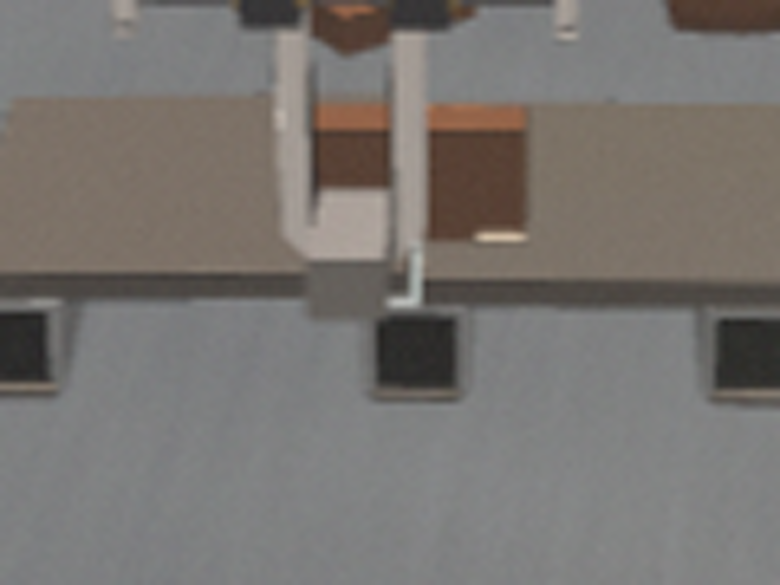

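{"op": "drive_tool", "data": {
  "motion": [
    [[0,0,0,0,0,0,60],[0,0,0,0,0,0,60],[0,0,0,0,0,0,60],[0,0,0,0,0,-25,70],[0,0,0,0,0,-60,94],[0,0,0,40,0,-80,94],[0,0,0,80,0,-80,94],[0,0,0,120,0,-80,94]]
  ]
}}

```text
time: 14.18
position: [577.7, 5.2, 138.7]
tcp_rot: [3.141, -0.0, 1.655]
ft_force: [0.3, 0.3, -0.5]
gripper_width: 93.9
```

```bash
python3 - <<'E'
from h import *;from station import manip
o=manip.observe();print(o['position'],o['ft_force'])
t=manip.snapshot('side');np.savez('s10.npz',**t);crop(t,(245,170,365,260),6.5,'pics/s10.png')
t=manip.snapshot('top');np.savez('t10.npz',**t);crop(t,(340,160,440,280),5,'pics/t10.png')
E
python3 m.py 526 263.5 90 3.28
```

```text
[577.73002503   5.20073698 138.69466704] [ 0.29269843  0.26530109 -0.51599888]
14.275 [577.5   8.8 138.2] [-3.141e+00 -2.000e-03  1.660e+00] [ 0.7 -0.4  0.1] 93.9
[ 1.00e-03 -2.00e-03 -1.62e+00] [258.2 -28.5  48.7]
```

View pics/s10.png

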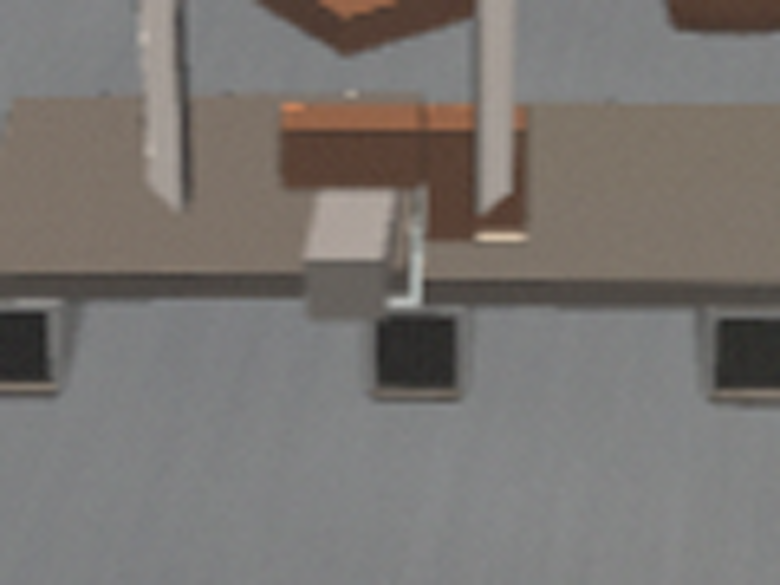

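View pics/t10.png

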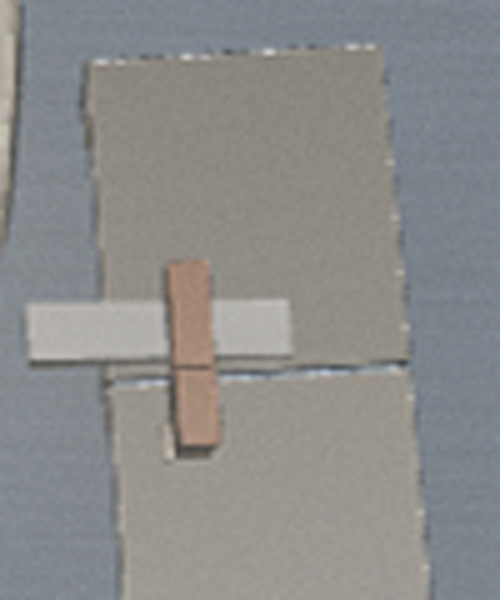

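```bash
python3 m.py 538 265 90 0.138; python3 -c "
from station import manip;print(manip.observe()['joints'].round(2))"
```

```text
14.275 [577.5   8.8 138.2] [-3.141e+00 -2.000e-03  1.660e+00] [ 0.7 -0.4  0.1] 93.9
[-2.000e-03 -1.000e-03  1.522e+00] [258.6 -16.4  48.7]
[-0.46  0.36  0.41  1.91 -0.18  0.91  0.13]
```

{"op": "drive_tool", "data": {
  "motion": [
    [[0,0,1.522,258.6,-16.4,48,94],[0,0,1.522,258.6,-16.4,48,94],[0,0,1.522,258.6,-16.4,48,94],[0,0,1.522,258.6,-16.4,48,94],[0,0,1.522,258.6,-16.4,48,94],[0,0,1.522,258.6,-16.4,48,94],[0,0,1.522,258.6,-16.4,48,94],[0,0,1.522,258.6,-16.4,48,94]]
  ]
}}

```text
time: 15.28
position: [538.3, 264.4, 90.7]
tcp_rot: [-3.14, 0.001, 0.168]
ft_force: [-0.3, 0.2, 0.4]
gripper_width: 93.8
```

{"op": "drive_tool", "data": {
  "motion": [
    [[0,0,0,0,0,0,94],[0,0,0,0,0,0,94]]
  ]
}}

```text
time: 15.52
position: [538.4, 264.2, 90.7]
tcp_rot: [-3.14, 0.0, 0.172]
ft_force: [-0.6, -0.4, -0.3]
gripper_width: 93.8
```

```bash
python3 m.py 538 265 90 0.138; python3 - <<'E'
from h import *;from station import manip
s=manip.snapshot('wrist');np.savez('w11.npz',**s);cv2.imwrite('pics/w11.png',s['frame'])
print(manip.observe()['joints'].round(2))
print(proj(s,[[538,265,17],[571,269.5,17],[571,269.5,34]]))
E
```

```text
15.525 [538.4 264.2  90.7] [-3.14   0.     0.172] [-0.6 -0.4 -0.3] 93.8
[-0.001  0.001  0.034] [-0.2 -0.9  0.7]
[-1.08  0.52  0.68  1.91 -0.43  0.86 -1.58]
[[317.68020581 251.76631117]
 [319.32235148 207.21307776]
 [319.38806195 212.02652126]]
```

View pics/w11.png

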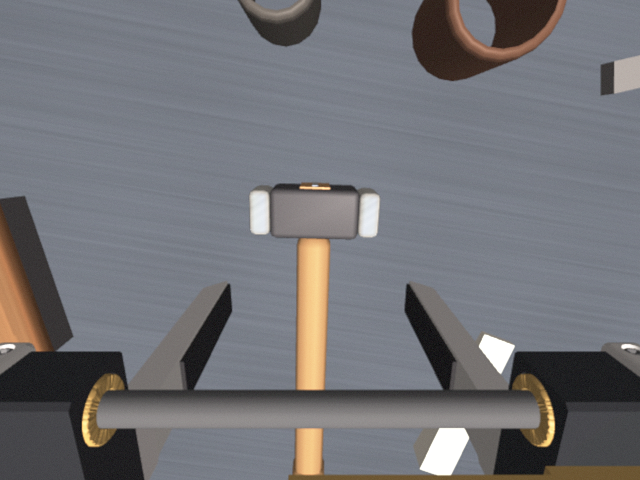

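{"op": "drive_tool", "data": {
  "motion": [
    [[0,0,0.032,0,-3.5,45,94],[0,0,0.032,0,-3.5,78,94],[0,0,0.032,0,-3.5,87,94],[0,0,0.032,0,-3.5,87,94],[0,0,0.032,0,-3.5,87,10],[0,0,0.032,0,-3.5,87,10],[0,0,0.032,0,-3.5,87,10],[0,0,0.032,0,-3.5,87,10]]
  ]
}}

```text
time: 16.58
position: [537.8, 267.9, 4.0]
tcp_rot: [-3.14, 0.0, 0.139]
ft_force: [0.8, 0.9, -0.7]
gripper_width: 57.3
```

{"op": "drive_tool", "data": {
  "motion": [
    [[0,0,0,0,0,0,10],[0,0,0,0,0,0,10],[0,0,0,0,0,0,10],[0,0,0,0,0,0,10],[0,0,0,0,0,0,10],[0,0,0,0,0,0,10]]
  ]
}}

```text
time: 17.32
position: [537.8, 267.9, 3.9]
tcp_rot: [-3.14, 0.0, 0.139]
ft_force: [-0.7, -0.4, -0.9]
gripper_width: 23.5
```

{"op": "drive_tool", "data": {
  "motion": [
    [[0,0,0,0,0,-5,10],[0,0,0,0,0,-15,10],[0,0,0,0,0,-30,10],[0,0,0,0,0,-50,10],[0,0,0,0,0,-70,10],[0,0,0,0,0,-85,10],[0,0,0,0,0,-90,10],[0,0,0,0,0,-90,10]]
  ]
}}

```text
time: 18.32
position: [537.7, 267.9, 94.0]
tcp_rot: [-3.14, 0.0, 0.14]
ft_force: [0.2, 0.1, -7.6]
gripper_width: 23.9
```

```bash
python3 - <<'E'
from h import *;from station import manip
o=manip.observe();print(o['position'],o['tcp_rot'],o['ft_force'],o['wrist_torque'])
s=manip.snapshot('wrist');np.savez('w12.npz',**s);cv2.imwrite('pics/w12.png',s['frame'])
C=cloud(s)
for r in range(170,390,12): print(r,C[r,318].round(1))
print([C[212,c].round(1).tolist() for c in (256,265,285,340,365,372)])
t=manip.snapshot('side');crop(t,(180,170,460,380),2.8,'pics/s12.png')
E
```

```text
[537.72325925 267.94124753  94.04225428] [-3.13962688e+00  1.78518517e-04  1.39620344e-01] [ 0.16699153  0.10476892 -7.56620487] [-0.02721049  0.15965398  0.02920876]
170 [5.944e+02 2.765e+02 4.000e-01]
182 [585.7 275.3   1.5]
194 [576.8 274.    1.3]
206 [587.5 275.4 108. ]
218 [584.7 275.  121.2]
230 [580.4 274.3 125.1]
242 [575.2 273.6 125.2]
254 [569.8 272.9 125.1]
266 [564.2 272.1 124.8]
278 [558.7 271.3 125.2]
290 [550.4 270.2 119.2]
302 [545.4 269.5 121.5]
314 [539.8 268.7 122.3]
326 [533.  267.7 121.3]
338 [527.4 266.9 122.6]
350 [520.3 266.  121.6]
362 [513.8 265.1 121.8]
374 [507.7 264.2 122.7]
386 [500.7 263.2 122.6]
[[556.2, 319.4, 0.1], [581.8, 299.2, 110.7], [583.3, 290.0, 111.4], [586.7, 265.0, 110.9], [588.6, 253.9, 112.6], [588.9, 250.7, 112.0]]
```

View pics/w12.png

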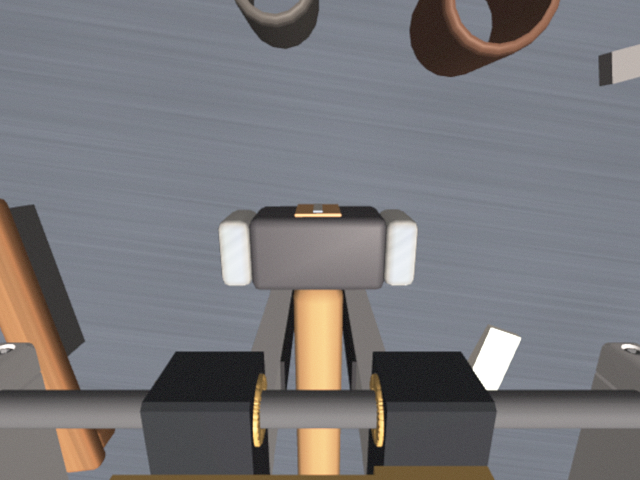

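View pics/s12.png

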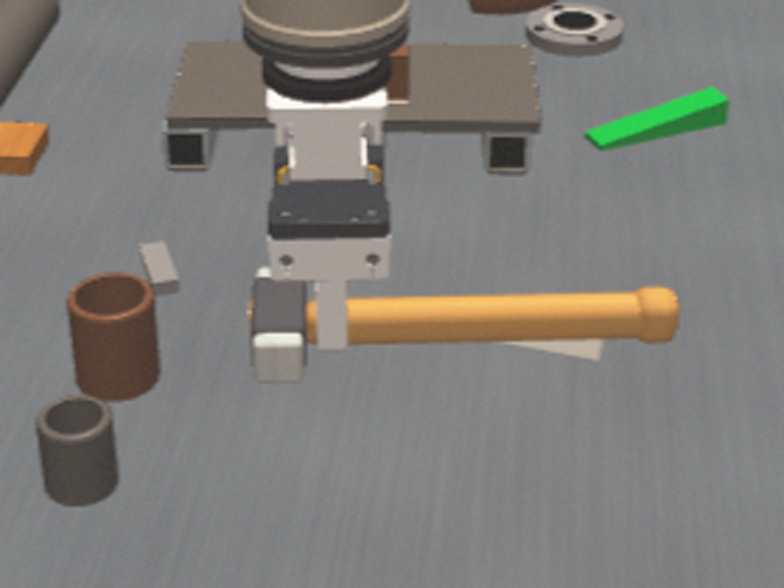

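```bash
python3 - <<'E'
from h import *
t=load('s10');f=lambda x,y,z:ray(t,245+(x+.5)/6.5-.5,170+(y+.5)/6.5-.5,z).round(1)
print(f(305,260,80),f(388,260,80),f(309,318,55.5),f(386,318,55.5))
s=load('t10');g=lambda x,y,z:ray(s,340+(x+.5)/5-.5,160+(y+.5)/5-.5,z).round(1)
print(g(27,303,80),g(28,364,80),g(291,298,61.5),g(292,355,61.5))
E
python3 m.py 552 -1 110 0.06
```

```text
[596.5 -61.5  80. ] [567.6 -64.6  80. ] [596.  -64.   55.5] [568.9 -66.9  55.5]
[600.5 -63.8  80. ] [570.2 -64.8  80. ] [ 609.6 -194.6   61.5] [ 581.  -195.2   61.5]
18.425 [537.5 267.7  93.4] [-3.14e+00  1.00e-03  1.40e-01] [ 0.6 -0.1 -7.3] 23.8
[-0.001  0.001  0.08 ] [-23.  268.1 -16.9]
```

```bash
python3 m.py 550 12 94 0.075
```

```text
18.425 [537.5 267.7  93.4] [-3.14e+00  1.00e-03  1.40e-01] [ 0.6 -0.1 -7.3] 23.8
[-0.001  0.001  0.065] [-23.1 254.9  -0.9]
```

{"op": "drive_tool", "data": {
  "motion": [
    [[0,0,0.01,-2,20,-1,10],[0,0,0.02,-6,60,-1,10],[0,0,0.04,-11,110,-1,10],[0,0,0.05,-16,165,-1,10],[0,0,0.065,-20,215,-1,10],[0,0,0.065,-23,243,-1,10],[0,0,0.065,-23,255,-1,10],[0,0,0.065,-23,255,-1,10]]
  ]
}}

```text
time: 19.42
position: [550.0, 11.2, 93.9]
tcp_rot: [-3.14, 0.001, 0.073]
ft_force: [0.1, 1.1, -6.9]
gripper_width: 23.6
```

```bash
python3 m.py 550.5 7 60.5 0.075;  python3 m.py 552 -20 60.5 0.075
```

```text
19.425 [550.   11.2  93.9] [-3.14e+00  1.00e-03  7.30e-02] [ 0.1  1.1 -6.9] 23.6
[-0.001  0.001 -0.002] [ 0.3  4.3 33.4]
19.425 [550.   11.2  93.9] [-3.14e+00  1.00e-03  7.30e-02] [ 0.1  1.1 -6.9] 23.6
[-0.001  0.001 -0.002] [-0.2 31.3 33.4]
```

{"op": "drive_tool", "data": {
  "motion": [
    [[0,0,0,0,4,10,10],[0,0,0,0,4,22,10],[0,0,0,0,4,31,10],[0,0,0,0,4,33.5,10],[0,0,0,0,4,33.5,10]]
  ]
}}

```text
time: 20.05
position: [550.2, 7.3, 60.2]
tcp_rot: [-3.141, 0.002, 0.073]
ft_force: [-0.4, 0.9, -6.8]
gripper_width: 23.8
```

```bash
python3 - <<'E'
from h import *;from station import manip
o=manip.observe();print(o['position'],o['tcp_rot'],o['ft_force'],o['wrist_torque'])
s=manip.snapshot('wrist');np.savez('w13.npz',**s);cv2.imwrite('pics/w13.png',s['frame'])
t=manip.snapshot('side');np.savez('s13.npz',**t);crop(t,(245,170,365,260),6.5,'pics/s13.png')
E
```

```text
[550.19845785   7.33737194  60.23066913] [-3.14060663e+00  1.73529481e-03  7.30012283e-02] [-0.43747704  0.86323258 -6.84095837] [-0.03491122  0.16935035 -0.02752571]
```

View pics/w13.png

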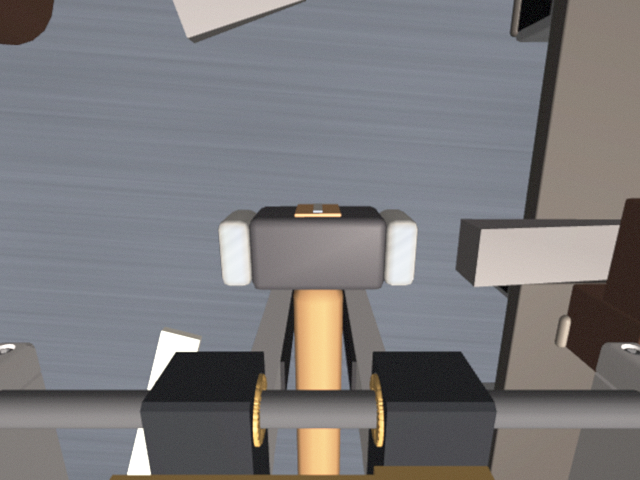

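View pics/s13.png

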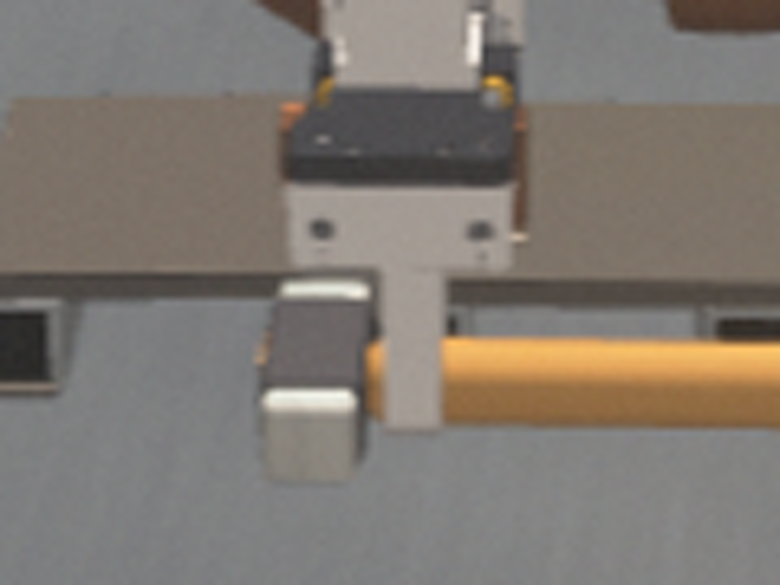

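{"op": "drive_tool", "data": {
  "motion": [
    [[0,0,0,0,8,0,10],[0,0,0,0,16,0,10],[0,0,0,0,22,0,10],[0,0,0,0,26,0,10],[0,0,0,0,29,0,10],[0,0,0,0,32,0,10]]
  ]
}}

```text
time: 20.9
position: [552.8, -24.5, 60.6]
tcp_rot: [-3.14, 0.001, 0.073]
ft_force: [-0.0, 1.8, -6.3]
gripper_width: 23.8
```

{"op": "drive_tool", "data": {
  "motion": [
    [[0,0,0,0,2,0,10],[0,0,0,0,4,0,10],[0,0,0,0,6,0,10],[0,0,0,0,8,0,10]]
  ]
}}

```text
time: 21.4
position: [553.4, -32.5, 60.5]
tcp_rot: [-3.14, 0.001, 0.073]
ft_force: [0.0, 1.5, -7.0]
gripper_width: 23.7
```

```bash
python3 - <<'E'
from h import *;from station import manip
o=manip.observe();print(o['position'],o['ft_force'],o['wrist_torque'])
s=manip.snapshot('wrist');np.savez('w14.npz',**s);cv2.imwrite('pics/w14.png',s['frame'])
E
```

```text
[553.39477662 -32.5325653   60.54812082] [ 0.03494204  1.5167055  -7.03072392] [0.31341155 0.12100944 0.03626789]
```

View pics/w14.png

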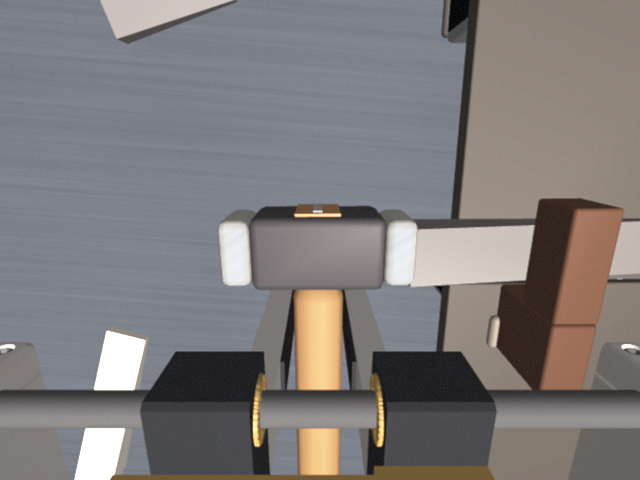

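{"op": "drive_tool", "data": {
  "motion": [
    [[0,0,0,0,2,0,10],[0,0,0,0,4,0,10],[0,0,0,0,6,0,10],[0,0,0,0,8,0,10]]
  ]
}}

```text
time: 21.95
position: [553.8, -40.6, 60.4]
tcp_rot: [-3.14, 0.002, 0.073]
ft_force: [0.5, 3.4, -7.4]
gripper_width: 24.2
```

{"op": "drive_tool", "data": {
  "motion": [
    [[0,0,0,0,2,0,10],[0,0,0,0,4,0,10],[0,0,0,0,6,0,10]]
  ]
}}

```text
time: 22.32
position: [554.2, -46.6, 60.4]
tcp_rot: [-3.14, 0.002, 0.073]
ft_force: [-0.3, 5.0, -9.6]
gripper_width: 23.8
```

{"op": "drive_tool", "data": {
  "motion": [
    [[0,0,0,0,2,0,10],[0,0,0,0,4,0,10],[0,0,0,0,6,0,10]]
  ]
}}

```text
time: 22.7
position: [554.5, -52.5, 60.3]
tcp_rot: [-3.14, 0.002, 0.074]
ft_force: [-0.3, 5.3, -9.5]
gripper_width: 24.0
```

```bash
python3 - <<'E'
from h import *;from station import manip
o=manip.observe();print(o['position'],o['ft_force'],o['wrist_torque'])
s=manip.snapshot('wrist');np.savez('w15.npz',**s);cv2.imwrite('pics/w15.png',s['frame'])
E
```

```text
[554.52498949 -52.50916346  60.27741656] [-0.28464926  5.31865725 -9.47608127] [1.46730265 0.35023291 0.13370692]
```

View pics/w15.png

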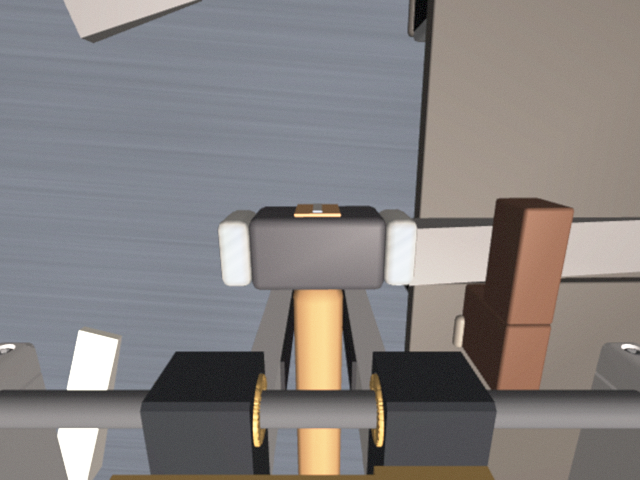

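{"op": "drive_tool", "data": {
  "motion": [
    [[0,0,0,0,1.5,0,10],[0,0,0,0,3,0,10],[0,0,0,0,4.5,0,10]]
  ]
}}

```text
time: 23.12
position: [554.7, -57.0, 60.2]
tcp_rot: [-3.139, 0.002, 0.074]
ft_force: [-0.2, 6.6, -8.7]
gripper_width: 24.1
```

{"op": "drive_tool", "data": {
  "motion": [
    [[0,0,0,0,1.5,0,10],[0,0,0,0,3,0,10]]
  ]
}}

```text
time: 23.38
position: [554.8, -59.5, 60.1]
tcp_rot: [-3.139, 0.003, 0.074]
ft_force: [-1.0, 7.1, -9.7]
gripper_width: 23.8
```

{"op": "drive_tool", "data": {
  "motion": [
    [[0,0,0,0,1,0,10],[0,0,0,0,2,0,10]]
  ]
}}

```text
time: 23.62
position: [554.8, -61.0, 59.9]
tcp_rot: [-3.138, 0.003, 0.075]
ft_force: [-1.1, 7.9, -10.4]
gripper_width: 23.9
```

{"op": "drive_tool", "data": {
  "motion": [
    [[0,0,0,0,1,0,10],[0,0,0,0,2,0,10]]
  ]
}}

```text
time: 23.88
position: [554.8, -62.4, 59.8]
tcp_rot: [-3.137, 0.003, 0.075]
ft_force: [-1.0, 7.3, -10.2]
gripper_width: 23.9
```

```bash
python3 - <<'E'
from h import *;from station import manip
o=manip.observe();print(o['position'],o['ft_force'],o['wrist_torque'])
s=manip.snapshot('top');np.savez('t16.npz',**s)
t=manip.snapshot('side');np.savez('s16.npz',**t)
for n,q in (('t10','s10'),('t16','s16')):
  for k in (n,q):
    s=load(k);C=cloud(s);X,Y,Z=C[...,0],C[...,1],C[...,2]
    xj=(X-561)*.9965+(Y+142)*.083; yj=(Y+142)*.9965-(X-561)*.083
    b=(yj>-100)&(yj<-60)
    print(k,[np.median(Z[b&(xj>a)&(xj<a+12)]).round(2) for a in (-60,-40,-25,-14,4,14,25,45,70,100,130)])
E
```

```text
[554.78469353 -62.4313482   59.79265929] [ -0.96306496   7.29884222 -10.2002198 ] [2.02899946 0.34985325 0.18320536]
t10 [np.float64(51.77), np.float64(51.73), np.float64(51.67), np.float64(50.97), np.float64(52.45), np.float64(55.47), np.float64(54.75), np.float64(54.02), np.float64(53.65), np.float64(52.47), np.float64(52.59)]
s10 [np.float64(50.6), np.float64(50.56), np.float64(nan), np.float64(nan), np.float64(54.98), np.float64(nan), np.float64(57.64), np.float64(nan), np.float64(53.44), np.float64(nan), np.float64(51.69)]
t16 [np.float64(52.0), np.float64(52.04), np.float64(51.91), np.float64(50.93), np.float64(51.28), np.float64(58.63), np.float64(59.15), np.float64(51.95), np.float64(51.58), np.float64(51.22), np.float64(52.81)]
s16 [np.float64(51.24), np.float64(51.56), np.float64(nan), np.float64(nan), np.float64(nan), np.float64(nan), np.float64(nan), np.float64(nan), np.float64(51.83), np.float64(51.18), np.float64(51.04)]
  return _methods._mean(a, axis=axis, dtype=dtype,
  ret = ret.dtype.type(ret / rcount)
```

{"op": "drive_tool", "data": {
  "motion": [
    [[0,0,0,0,1,0,10],[0,0,0,0,2,0,10]]
  ]
}}

```text
time: 24.22
position: [554.8, -64.0, 59.7]
tcp_rot: [-3.137, 0.004, 0.076]
ft_force: [-0.7, 8.4, -10.6]
gripper_width: 23.9
```

{"op": "drive_tool", "data": {
  "motion": [
    [[0,0,0,0,1,0,10],[0,0,0,0,2,0,10]]
  ]
}}

```text
time: 24.48
position: [554.8, -64.9, 59.6]
tcp_rot: [-3.135, 0.004, 0.077]
ft_force: [-2.9, 13.1, -5.9]
gripper_width: 23.4
```

```bash
python3 - <<'E'
from h import *;from station import manip
o=manip.observe();print(o['position'],o['ft_force'],o['wrist_torque'])
s=manip.snapshot('wrist');np.savez('w17.npz',**s);cv2.imwrite('pics/w17.png',s['frame'])
s=manip.snapshot('top');np.savez('t17.npz',**s)
o=manip.observe();print(o['position'],o['ft_force'],o['wrist_torque'])
for k in ('t16','t17'):
    s=load(k);C=cloud(s);X,Y,Z=C[...,0],C[...,1],C[...,2]
    xj=(X-561)*.9965+(Y+142)*.083; yj=(Y+142)*.9965-(X-561)*.083
    b=(yj>-108)&(yj<-95)
    print(k,[np.median(Z[b&(xj>a)&(xj<a+12)]).round(2) for a in (-60,-40,-25,-14,4,14,25,45,70,100,130)])
E
```

```text
[554.82425077 -64.89915773  59.57463846] [-2.86821409 13.06838555 -5.93314247] [2.89968667 0.6061049  0.22923102]
[554.84899182 -64.88177701  59.60147728] [-2.36536997  9.80210717 -8.47832007] [2.47966632 0.49370647 0.24550293]
t16 [np.float64(51.38), np.float64(52.93), np.float64(52.27), np.float64(51.77), np.float64(51.89), np.float64(51.19), np.float64(52.21), np.float64(51.02), np.float64(51.52), np.float64(51.94), np.float64(51.56)]
t17 [np.float64(50.21), np.float64(51.05), np.float64(51.46), np.float64(51.67), np.float64(50.78), np.float64(50.72), np.float64(51.79), np.float64(51.83), np.float64(51.62), np.float64(50.78), np.float64(51.38)]
```

View pics/w17.png

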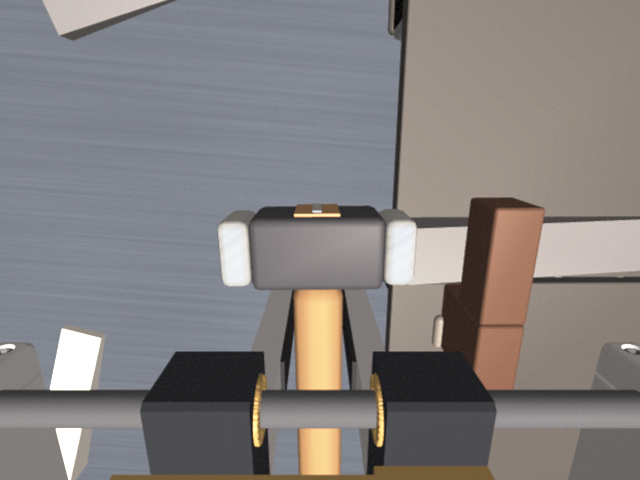

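{"op": "drive_tool", "data": {
  "motion": [
    [[0,0,0,0,1.4,0,10],[0,0,0,0,1.4,0,10]]
  ]
}}

```text
time: 24.82
position: [554.8, -64.9, 59.6]
tcp_rot: [-3.134, 0.005, 0.078]
ft_force: [-2.8, 10.8, -3.6]
gripper_width: 23.8
```

```bash
python3 - <<'E'
from station import manip
for i in range(3):
  o=manip.observe();print(o['position'],o['ft_force'],o['wrist_torque']); manip.snapshot('side') if i<2 else 0
E
```

```text
[554.8312061  -64.90992505  59.62151279] [-2.75207681 10.79223911 -3.62798702] [2.74715783 0.66810866 0.2020359 ]
[554.80755485 -64.92400025  59.61292437] [-2.95479443 11.8592264  -4.25997729] [2.68341605 0.70959704 0.21108369]
[554.81414835 -64.97667894  59.61607345] [-3.51442154 12.03722588 -3.46501098] [2.73447108 0.69417474 0.22743997]
```

{"op": "drive_tool", "data": {
  "motion": [
    [[0,0,0,0,1.7,0,10],[0,0,0,0,1.7,0,10]]
  ]
}}

```text
time: 25.18
position: [554.8, -65.1, 59.7]
tcp_rot: [-3.132, 0.005, 0.079]
ft_force: [-2.9, 13.2, -2.9]
gripper_width: 23.6
```

```bash
python3 - <<'E'
from station import manip
for i in range(3):
  o=manip.observe();print(o['position'],o['ft_force'],o['wrist_torque']); manip.snapshot('side') if i<2 else 0
E
```

```text
[554.82094375 -65.0817833   59.67261576] [-2.90861268 13.17198051 -2.9309875 ] [2.97040196 0.78625648 0.22678638]
[554.82401332 -65.05985194  59.66827704] [-3.13444924 13.15787722 -2.64621639] [2.94048362 0.79011339 0.24473529]
[554.7878885  -65.05066309  59.65983798] [-2.02605168 13.36744293 -3.14077992] [2.90042756 0.76470721 0.2012346 ]
```

{"op": "drive_tool", "data": {
  "motion": [
    [[0,0,0,0,1.9,0,10],[0,0,0,0,2,0,10]]
  ]
}}

```text
time: 25.52
position: [554.8, -65.2, 59.7]
tcp_rot: [-3.129, 0.006, 0.08]
ft_force: [-3.0, 14.9, -1.6]
gripper_width: 23.8
```

```bash
python3 - <<'E'
from station import manip
for i in range(3):
  o=manip.observe();print(o['position'],o['ft_force'],o['wrist_torque']); manip.snapshot('side') if i<2 else 0
E
```

```text
[554.79803327 -65.2095274   59.71354133] [-2.99605433 14.91549217 -1.59440476] [3.37373646 0.86837439 0.24685258]
[554.75736333 -65.20696792  59.69310256] [-4.26323254 14.7845953  -1.21927074] [3.24975366 0.85653909 0.25785063]
[554.76655342 -65.17706628  59.71328228] [-3.66530254 13.92130533 -2.01966584] [3.25754078 0.8665383  0.18724207]
```

{"op": "drive_tool", "data": {
  "motion": [
    [[0,0,0,0,-5,0,10],[0,0,0,0,-15,0,10],[0,0,0,0,-30,-5,10],[0,0,0,0,-45,-15,10],[0,0,0,0,-60,-25,10],[0,0,0,0,-60,-25,10]]
  ]
}}

```text
time: 26.38
position: [550.6, -3.8, 86.2]
tcp_rot: [-3.129, 0.005, 0.083]
ft_force: [0.4, 0.0, -7.6]
gripper_width: 24.2
```

```bash
python3 - <<'E'
from h import *;from station import manip
o=manip.observe();print(o['position'],o['ft_force'],o['wrist_torque'])
s=manip.snapshot('wrist');np.savez('w18.npz',**s);cv2.imwrite('pics/w18.png',s['frame'])
s=manip.snapshot('top');np.savez('t18.npz',**s);crop(s,(340,160,440,280),5,'pics/t18.png')
C=cloud(s);X,Y,Z=C[...,0],C[...,1],C[...,2]
xj=(X-561)*.9965+(Y+142)*.083; yj=(Y+142)*.9965-(X-561)*.083
b=(yj>-108)&(yj<-20)&(Z<56)
print([np.median(Z[b&(xj>a)&(xj<a+8)]).round(2) for a in range(-60,130,10)])
E
python3 m.py 537.8 267.9 90 0.139
```

```text
[550.56357124  -3.81397167  86.15568529] [ 0.3953269   0.02588424 -7.63035664] [-0.04895832  0.11217962 -0.05911666]
[np.float64(51.36), np.float64(51.39), np.float64(51.2), np.float64(51.67), np.float64(50.57), np.float64(50.7), np.float64(50.88), np.float64(51.37), np.float64(53.31), np.float64(53.3), np.float64(52.34), np.float64(50.55), np.float64(50.81), np.float64(50.81), np.float64(51.28), np.float64(50.76), np.float64(51.57), np.float64(51.86), np.float64(51.15)]
26.475 [550.1  -5.5  85.5] [-3.13   0.006  0.081] [ 0.3 -0.4 -7.1] 23.9
[-0.012  0.005 -0.058] [   9.9 -273.5   -1.3]
```

View pics/w18.png

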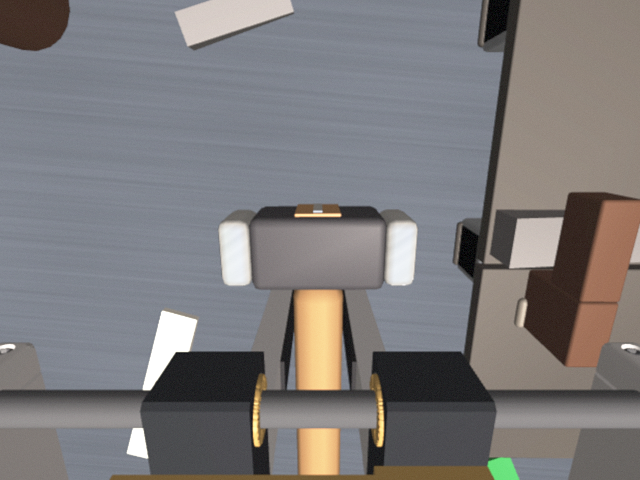

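View pics/t18.png

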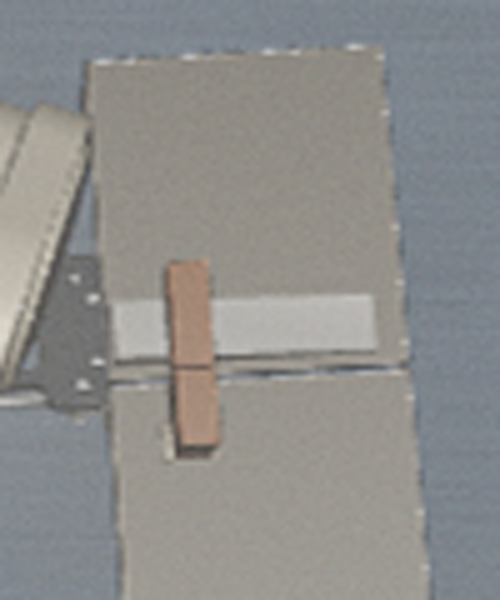

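{"op": "drive_tool", "data": {
  "motion": [
    [[-0.012,0.005,-0.01,2,-30,-1,10],[-0.012,0.005,-0.02,4,-75,-1,10],[-0.012,0.005,-0.03,6,-125,-1,10],[-0.012,0.005,-0.04,8,-175,-1,10],[-0.012,0.005,-0.058,9,-225,-1,10],[-0.012,0.005,-0.058,10,-260,-1,10],[-0.012,0.005,-0.058,10,-273,-1,10],[-0.012,0.005,-0.058,10,-273,-1,10]]
  ]
}}

```text
time: 27.48
position: [537.9, 267.2, 89.3]
tcp_rot: [3.141, 0.001, 0.14]
ft_force: [0.3, -1.1, -8.2]
gripper_width: 24.0
```

```bash
python3 m.py 537.8 267.9 4.5 0.139
```

```text
27.475 [537.9 267.2  89.3] [3.141e+00 1.000e-03 1.400e-01] [ 0.3 -1.1 -8.2] 24.0
[0.    0.001 0.001] [ 0.1 -0.7 84.8]
```

{"op": "drive_tool", "data": {
  "motion": [
    [[0,0,0,0,0,25,10],[0,0,0,0,0,50,10],[0,0,0,0,0,68,10],[0,0,0,0,0,78,10],[0,0,0,0,0,82,10],[0,0,0,0,0,83.5,10],[0,0,0,0,0,83.5,10]]
  ]
}}

```text
time: 28.35
position: [538.1, 267.4, 6.2]
tcp_rot: [3.141, 0.0, 0.14]
ft_force: [-0.6, 0.7, -6.6]
gripper_width: 24.3
```

{"op": "drive_tool", "data": {
  "motion": [
    [[0,0,0,0,0,1,10],[0,0,0,0,0,2.2,10],[0,0,0,0,0,2.2,10],[0,0,0,0,0,2.2,60],[0,0,0,0,0,2.2,60],[0,0,0,0,0,2.2,80],[0,0,0,0,0,2.2,80],[0,0,0,0,0,2.2,80]]
  ]
}}

```text
time: 29.35
position: [538.2, 267.3, 4.1]
tcp_rot: [3.141, 0.0, 0.14]
ft_force: [-0.4, 0.9, -1.0]
gripper_width: 70.6
```

{"op": "drive_tool", "data": {
  "motion": [
    [[0,0,0,0,0,-20,85],[0,0,0,0,0,-60,90],[0,0,0,0,0,-110,90],[0,0,0,0,0,-150,90],[0,0,0,0,0,-150,90]]
  ]
}}

```text
time: 29.98
position: [539.7, 268.0, 158.2]
tcp_rot: [-3.139, -0.004, 0.139]
ft_force: [-0.6, -0.5, -0.8]
gripper_width: 89.8
```

```bash
python3 - <<'E'
from h import *;from station import manip
o=manip.observe();print(o['time'],o['position'],o['ft_force'],o['gripper_width'])
s=manip.snapshot('wrist');cv2.imwrite('pics/w19.png',s['frame']);C=cloud(s);print('hammer z',C[225:330:15,314,2].round(1))
s=manip.snapshot('side');np.savez('s19.npz',**s);crop(s,(180,160,420,340),3.2,'pics/s19.png')
s=manip.snapshot('top');np.savez('t19.npz',**s);C=cloud(s);X,Y,Z=C[...,0],C[...,1],C[...,2]
crop(s,(340,160,440,280),5,'pics/t19.png')
E
```

```text
29.975 [539.7375038  267.96807844 158.1526367 ] [-0.55537236 -0.5102406  -0.8300964 ] 89.84589216102046
hammer z [31.1 32.8 32.2 31.3 31.5 32.8 30.6]
```

View pics/s19.png

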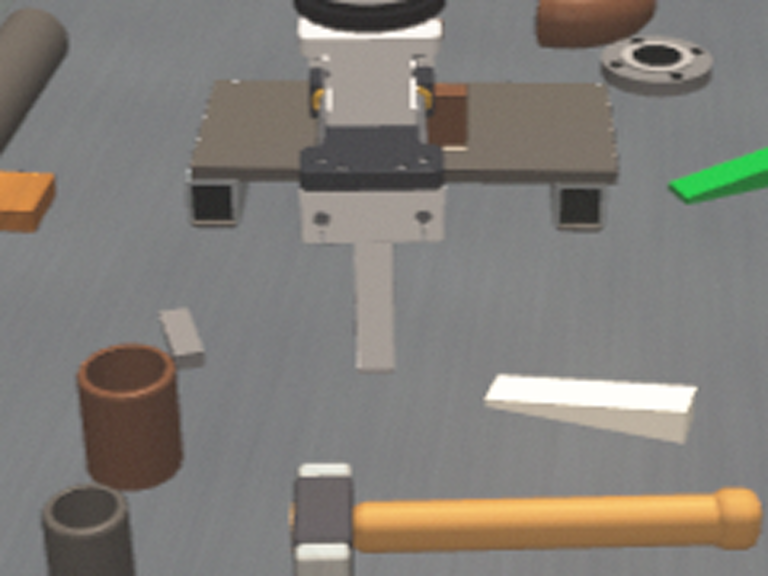

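View pics/w19.png

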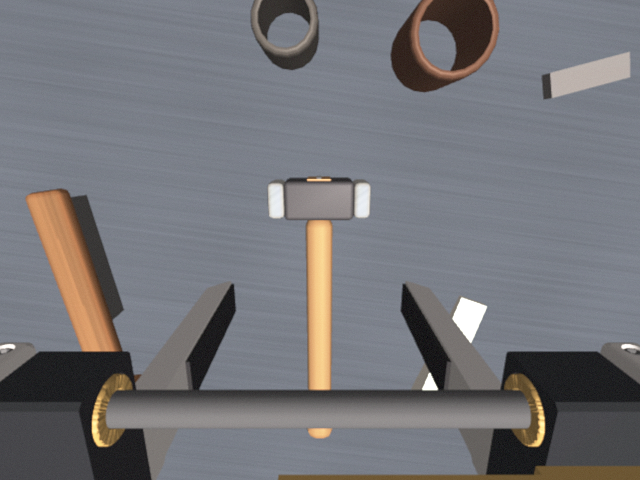

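```bash
python3 - <<'E'
from station import manip
print(manip.finish_job())
E
```

```text
the job is handed in; nothing more can be done
None
```

I started the wedge by hand under the dog's arm, drove it home with the hammer, laid the hammer back where it had been, and handed the job in at about 30 s. No verdict comes back.

- **Start of the wedge:** My first try failed. The wedge drooped in the grip and its tip hit the plate's side, pushing back with about 15 N. I laid it flat on the bench, gripped it again near its balance point and slid it in with the tip about 50 mm past the middle of the arm. I then let go while the plate was still proud.
- **Driving:** I pushed with the hammer face steadily instead of tapping. The push rose to about 7–8 N while the wedge moved. Then it stopped: it moved only about 0.3 mm as the push went up to 14–15 N, so I stopped there.
- **Last checks:** In the last top picture of the job, before the hammer went down, the wedge sits square under the arm, about 2 mm off its middle, with the tip about 90 mm through. The seam shows no step. The top camera's heights put both plates at about 51–52 mm, with a scatter of 1–2 mm. Pictures after the arm backed off show the hammer flat on the bench, its top about 31–33 mm up and so its middle about 17 mm. The gripper was open and clear, and the things in view did not look moved.
- **Not confirmed:** I could not measure how tight the wedge is. Scaling from the driving force, I estimate it presses with about 19 N, against the 15 to 45 N allowed.

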